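Sort sample tubes by length onto a tube mixer and start it

ROBOT

A 7-joint arm with a two-finger parallel gripper is mounted at the origin on the work surface. World frame = base frame: x ahead of the robot, y to its left, z up, the work surface at z = 0. Lengths are in m, angles in rad, forces in N, time in s.
With the tool pointing down it reaches from about 0.425 to 0.95 m from the base axis. Payload 4.7 kg.
Tool frame: the origin (TCP) lies between the finger pads, 19 mm behind the fingertips; this is the grasp point; z points along the fingers, y is the direction in which the jaws open and shut (so a half turn about z gives the same grasp; the last joint's range is limited). The gripper opens to 87 mm and grips with 3 to 60 N. Pads are 19 mm wide; open, the fingers measure 117 mm over their backs; the gripper's body (75 mm by 190 mm) begins 51 mm behind the grasp point.
Start: joints at [-1.253, 0.469, -0.049, 1.532, 0.024, 1.141, -0.082], TCP at [0.229, 0.635, 0.241] pointing down, gripper open.
Joint ranges: [-2.59, 2.59], [-0.33, 1.99], [-1.39, 1.29], [0.1, 2.45], [-1.04, 4.18], [0.21, 1.99], [-2.66, 2.66]. Speed limits (rad/s): [2.57, 2.57, 3.14, 3.14, 3.14, 3.14, 3.14].

INTERFACE

Orientations are given as a rotation vector (axis times angle).
In Python, from workcell import arm, eyes, order gives the robot as it stands.
- The arm moves only by the tool carry_out, never from a script. Its arguments are lists of equal length, an entry for each row: "delta_pos": the shift along the tool's x, y, z as a fraction of full scale, a list of three; "twist": the turn, a rotation vector about the tool's x, y, z as a fraction of full scale, a list of three; "claw": the gripper's target within -1 to 1 (shut at 1, half-way at 0, fully open at -1). In form: {"delta_pos": [[dx, dy, dz], ...], "twist": [[rx, ry, rz], ...], "claw": [claw, ...]}. A call has 1 to 8 rows; each row shifts and turns the commanded pose from where the row before left it, along the tool's axes as they then stand; what a row does not reach is not made up. Full scale, the value 1, is 600 mm for a shift and 60 degrees for a turn. A row lasts 1/8 s, in which the tool goes at most 62.5 mm and 10.7 degrees, less where a joint would pass 70% of its speed; a pose out of reach is approached as far as the arm can. A call with a number of a shift or a turn outside -1 to 1 is refused whole. A call with a gripper value outside its range is refused whole. The fingers move at their own pace and stop on an object; "force" is the grip in N (left out, the last holds). Time passes only in rows, so rows that do not move let the fingers close. It gives the time, the measured TCP pose, the force and the opening at its end, in the units of the state.
- arm.observe(): the state, without advancing time (a new reading comes with each control period).
- eyes.camera(name): name is "scene" or "top" or "wrist"; returns the picture (384x512x3 uint8, red, green, blue); there is no depth.
- eyes.camera_info(name): a dict with "fx", "fy", "cx", "cy" (pixels), "extrinsics" (4x4, takes a point from camera to world coordinates); the wrist camera has in their place "hand_eye" (4x4, takes a point from camera to tool coordinates, whose origin is the TCP and whose axes are the flange's). Camera axes: x right, y up, looking along -z (the intrinsics and any distortion apply to the point x, -y, -z); pixel columns grow to the right and rows downward; lengths in m; the calibration is good to about 2 mm. A picture is of the moment at which its call begins: read the wrist's pose just before it. camera_info takes no time and is no camera call.
- order.job_done(): hands the job in, once; it reports no verdict.
The state is a dict: "time": time; "joints": joint angles; "qd": joint speeds; "joint_torque": joint torques, N m; "position": TCP position; "tool_rot": TCP orientation; "wrist_force": force on the tool from outside, world axes, zero at the start; "wrist_torque": the same for the moment, N m; "gripper_width": finger opening in m.
Only numpy, scipy, OpenCV 4.12 (cv2) and the standard library are available. Lean on these libraries where they do the work, as an engineer would, in place of code of your own. Each camera call takes 0.05 s, during which the arm holds its last target. There are 200 camera calls.

TASK

First set the mixer's selector knob from off (black dot) to load (yellow dot): pull it up, turn it and let it drop into its notch. Then sort all the red-capped tubes lying on the bench by length: lay the short ones in the blue rack and the long ones in the orange rack, one to a notch, about centred on the rack. When every tube lies in its rack, set the selector the same way to run (green dot), and leave the petri dish, the jar, the vial and the stack of dishes where they are.

Things in the scene. Friction and masses are not known exactly. Their poses are not given: they have to be found in the camera images.
- mixer: White tube mixer, 260 (x) by 270 (y) by 45 mm high, fixed on the bench; carries the two racks on its deck and the selector on its +y side. Origin: centre of its underside, z up.
- rack_blue: Blue V-rack for short (80 mm) tubes, on the mixer deck (near or far one varies). Two 4 mm rails along y at x = -18 and +18 mm, each with 90 degree V notches (28 mm wide, tips at z = 39 mm) at y = -45, 0, +45 mm. A tube lies along x in both rails, either way round, middle at x = 0, axis at z = 34.5 mm. Between the rails the fingers can reach down to z = 4 mm. Origin: centre of underside, z up.
- rack_orange: Orange V-rack for long (105 mm) tubes, on the mixer deck (near or far one varies). Two 4 mm rails along y at x = -28 and +28 mm, each with 90 degree V notches (28 mm wide, tips at z = 39 mm) at y = -45, 0, +45 mm. A tube lies along x in both rails, either way round, middle at x = 0, axis at z = 34.5 mm. Between the rails the fingers can reach down to z = 4 mm. Origin: centre of underside, z up.
- sel_grip (a point): On the selector knob's vertical axis, where the TCP should be to grip it from above: 79.5 mm above the bench when down; rises and turns with the knob. The grip is an upright black bar, 46 mm long (this x), 12 mm wide (y), 34 mm tall, its top 11 mm above this point, on a 20 mm radius disc whose top is 23 mm below it; nothing near is higher than it. An orange pin at its +x end points at the dots.
- sel (a joint): Turn of the selector in rad, counter-clockwise from above: 0 = off (black dot), 0.873 = load (yellow dot), 1.745 = run (green dot). With the knob down its index pin is locked in a notch (a few degrees of play); round notch sides guide it in from about 8 degrees off. Light friction, 0.02 N m.
- sel_lift (a joint): Height in m that the sprung selector knob is pulled up: 0 = down in its notch, 0.016 = stop. The pin clears the notches from about 0.011 up. The spring pulls down with about 5 N at the bottom and 9 N at the top; let go between notches, the knob rests on the ring at about 0.009.
- short1: Short tube. White label, red six-sided cap that keeps it from rolling; 80 mm long overall, tube 13 mm in diameter, cap 14 mm long and 16 mm across flats. Lies on the bench at the start. Origin on the axis at mid-length (8 mm above the bench as it lies), x along the axis towards the cap; 13 to 25 g. May be absent.
- short2: Short tube. White label, red six-sided cap that keeps it from rolling; 80 mm long overall, tube 13 mm in diameter, cap 14 mm long and 16 mm across flats. Lies on the bench at the start. Origin on the axis at mid-length (8 mm above the bench as it lies), x along the axis towards the cap; 13 to 25 g. May be absent.
- short3: Short tube. White label, red six-sided cap that keeps it from rolling; 80 mm long overall, tube 13 mm in diameter, cap 14 mm long and 16 mm across flats. Lies on the bench at the start. Origin on the axis at mid-length (8 mm above the bench as it lies), x along the axis towards the cap; 13 to 25 g. May be absent.
- long1: Long tube. White label, red six-sided cap that keeps it from rolling; 105 mm long overall, tube 13 mm in diameter, cap 14 mm long and 16 mm across flats. Lies on the bench at the start. Origin on the axis at mid-length (8 mm above the bench as it lies), x along the axis towards the cap; 13 to 25 g. May be absent.
- long2: Long tube. White label, red six-sided cap that keeps it from rolling; 105 mm long overall, tube 13 mm in diameter, cap 14 mm long and 16 mm across flats. Lies on the bench at the start. Origin on the axis at mid-length (8 mm above the bench as it lies), x along the axis towards the cap; 13 to 25 g. May be absent.
- long3: Long tube. White label, red six-sided cap that keeps it from rolling; 105 mm long overall, tube 13 mm in diameter, cap 14 mm long and 16 mm across flats. Lies on the bench at the start. Origin on the axis at mid-length (8 mm above the bench as it lies), x along the axis towards the cap; 13 to 25 g. May be absent.
- dish: Bystander: pink petri dish, 40 mm in diameter, 14 mm high, among the tubes. Origin: centre of its underside. Leave it alone.
- jar: Bystander: small jar with a yellow cap, 36 mm in diameter, 45 mm high, among the tubes. Origin: centre of its underside. Leave it alone.
- vial: Bystander: small bottle, 32 mm in diameter, 60 mm high, beyond the tubes and the mixer. Origin: centre of its underside. Leave it alone.
- dish_stack: Bystander: stack of pink petri dishes, 80 mm in diameter, 32 mm high, beyond the tubes. Origin: centre of its underside. Leave it alone.
Mind the look-alikes: they are no part of the job. Leave any purple or turquoise look-alike of the short3 alone.

How it is judged:
By the outcome, as a careful person would: the job done as asked, in the order asked, and still so for the second after the job is handed in, with the robot touching nothing.
Of short1, short2, short3, long1, long2, long3 only 4 to 6 are there at a start; the rules pass over those that are not, and their reading is None.
At some moment in a run one of short1, short2, short3, long1, long2, long3 may be knocked a few centimetres aside while the robot is not near it.
Once in a run the grip may slacken for a moment while it holds something.
It also fails if it takes over 210 s, if anything falls off the work surface, if the arm or the gripper's body presses on something with over 40 N, if the wrist force passes 120 N, or if a joint passes its speed limit or range.

## Working session

There is one attempt and no reset: what is moved stays moved. The work goes in short steps, Python scripts to look and compute and a tool call to move; the robot and the scene stay as the last step left them, time stands still between calls to the robot, and variables do not carry over. Pictures are saved under pics/ and viewed, about 12 in all and at most 16, crops included, and the job is handed in when it is done.

Besides the shell and the picture viewer there is one more tool, called after "Request:" as name(argument=value, ...) on one line, values as JSON. carry_out: Moves the arm, as the interface text tells. Shift numbers are shares of 600 mm and turn numbers shares of 60 degrees, none past 1 either way. Its arguments: {"type":"object","properties":{"delta_pos":{"type":"array","items":{"type":"array","items":{"type":"number"}}},"twist":{"type":"array","items":{"type":"array","items":{"type":"number"}}},"claw":{"type":"array","items":{"type":"number"}},"force":{"type":"number"}},"required":["delta_pos","twist","claw"]}

```bash
mkdir -p pics; ls
cat > h.py <<'E'
import numpy as np, cv2
from scipy.spatial.transform import Rotation as R
from workcell import arm, eyes, order
def cap(name, fn=None):
    s=arm.observe(); im=eyes.camera(name)
    if fn: cv2.imwrite('pics/'+fn, im[:,:,::-1])
    return s, im
def cam(name, s=None):
    i=eyes.camera_info(name)
    if 'extrinsics' in i: T=np.array(i['extrinsics'])
    else:
        B=np.eye(4); B[:3,:3]=R.from_rotvec(s['tool_rot']).as_matrix(); B[:3,3]=s['position']
        T=B@np.array(i['hand_eye'])
    return i,T
def px2w(name,uv,z,s=None):
    i,T=cam(name,s); u,v=uv
    K=np.array([[i['fx'],0,i['cx']],[0,i['fy'],i['cy']],[0,0,1]])
    d=np.array(i.get('distortion',np.zeros(5)),float)
    p=cv2.undistortPoints(np.array([[[u,v]]],float),K,d)[0,0]
    r=T[:3,:3]@np.array([p[0],-p[1],-1]); o=T[:3,3]
    return o+r*(z-o[2])/r[2]
def w2px(name,P,s=None):
    i,T=cam(name,s); c=np.linalg.inv(T)@np.append(P,1)
    K=np.array([[i['fx'],0,i['cx']],[0,i['fy'],i['cy']],[0,0,1]])
    d=np.array(i.get('distortion',np.zeros(5)),float)
    return cv2.projectPoints(np.array([[c[0],-c[1],-c[2]]]),np.zeros(3),np.zeros(3),K,d)[0].ravel()
E
python3 - <<'E'
from h import *
for n in('scene','top','wrist'): print(n,eyes.camera_info(n))
s,a=cap('top','top0.png'); s,b=cap('scene','scene0.png'); print(s)
E
```

```text
pics
scene {'fx': 350.26102239272893, 'fy': 350.26102239272893, 'cx': 260.611469104927, 'cy': 193.71241203810013, 'extrinsics': array([[ 0.77106315, -0.50554024,  0.38715717,  0.88718988],
       [ 0.63673538,  0.61734684, -0.46200751, -0.40669797],
       [-0.00544687,  0.60275364,  0.79790876,  0.74621597],
       [ 0.        ,  0.        ,  0.        ,  1.        ]])}
top {'fx': 437.88854206710056, 'fy': 437.88854206710056, 'cx': 257.03925971383916, 'cy': 190.75463001179102, 'extrinsics': array([[ 0.05608811,  0.97665184, -0.20737719,  0.34038482],
       [-0.99842472,  0.05517304, -0.01019834, -0.03872007],
       [ 0.0014814 ,  0.20762252,  0.9782079 ,  1.07667805],
       [ 0.        ,  0.        ,  0.        ,  1.        ]])}
wrist {'fx': 292.07216084315394, 'fy': 292.07216084315394, 'cx': 256.57464899620925, 'cy': 195.74623843688562, 'hand_eye': array([[-5.63374315e-04,  9.58353016e-01,  2.85585678e-01,
         7.85921515e-02],
       [ 9.99999835e-01,  5.07830104e-04,  2.68548869e-04,
         2.43858843e-04],
       [ 1.12335614e-04,  2.85585782e-01, -9.58353144e-01,
        -1.43007713e-01],
       [ 0.00000000e+00,  0.00000000e+00,  0.00000000e+00,
         1.00000000e+00]])}
{'time': 0.05, 'joints': array([-1.25290954,  0.46944794, -0.04860918,  1.53364693,  0.02413671,
        1.14100105, -0.08234772]), 'qd': array([-0.00083906, -0.00153096, -0.00095101,  0.00082674, -0.00073686,
       -0.00080852,  0.00113287]), 'joint_torque': array([ 2.71092576e-04, -5.09627938e+01, -8.16990458e-02, -2.37088269e+01,
       -6.16396707e-02,  3.44439608e-02,  5.91809908e-05]), 'position': array([0.22922237, 0.63431023, 0.24021497]), 'tool_rot': array([-5.41948145e-01, -3.09425388e+00,  2.98697065e-03]), 'wrist_force': array([ 0.1028666 ,  0.41777392, -0.05110404]), 'wrist_torque': array([-0.018968  , -0.03834176,  0.00032024]), 'gripper_width': 0.08707115701731619}
```

View pics/top0.png

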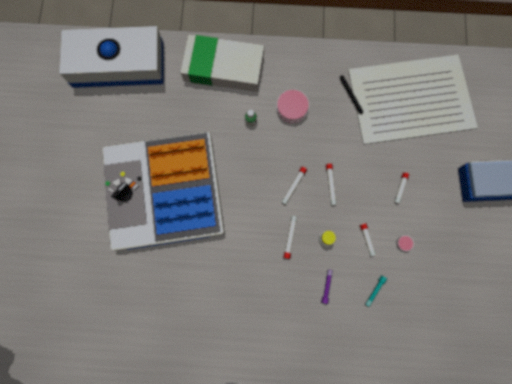

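View pics/scene0.png

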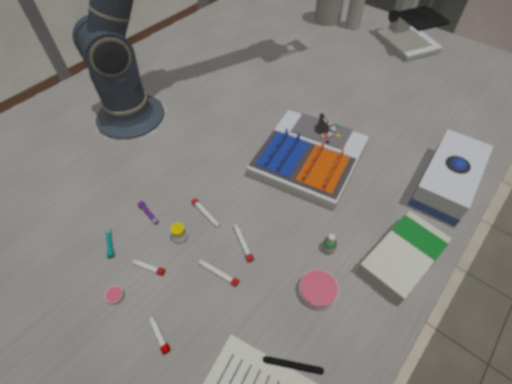

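```bash
cat > seg.py <<'E'
from h import *
from scipy.ndimage import label
def tubes(im,name,s=None,z=0.008,verbose=True):
    a=im.astype(int); hsv=cv2.cvtColor(im,cv2.COLOR_RGB2HSV).astype(int)
    red=((hsv[...,0]<6)|(hsv[...,0]>174))&(hsv[...,1]>150)&(hsv[...,2]>80)
    wh=(hsv[...,1]<30)&(hsv[...,2]>185)
    L,n=label(red,np.ones((3,3))); out=[]
    W,m=label(wh,np.ones((3,3)))
    for k in range(1,n+1):
        ys,xs=np.nonzero(L==k)
        if len(ys)<12: continue
        dil=cv2.dilate((L==k).astype(np.uint8),np.ones((9,9)))>0
        ids=np.bincount(W[dil]); ids[0]=0
        if ids.sum()==0: continue
        w=ids.argmax(); yy,xx=np.nonzero(W==w)
        P=np.array([px2w(name,p,z,s)[:2] for p in np.r_[np.c_[xs,ys],np.c_[xx,yy]]])
        cap_=P[:len(xs)].mean(0); wm=P[len(xs):].mean(0)
        d=(cap_-wm)/np.linalg.norm(cap_-wm); t=P@d
        ctr=P.mean(0)-(P.mean(0)@d)*d+d*(t.max()+t.min())/2
        Ln=t.max()-t.min()
        out.append((ctr,np.degrees(np.arctan2(d[1],d[0])),Ln))
        if verbose: print('px',xs.mean().round(),ys.mean().round(),'c',ctr.round(4),'ang',out[-1][1].round(1),'L',Ln.round(4),len(xs),len(xx))
    return out
E
python3 - <<'E'
from seg import *
im=cv2.imread('pics/top0.png')[:,:,::-1].copy()
tubes(im,'top')
hsv=cv2.cvtColor(im,cv2.COLOR_RGB2HSV)
for nm,lo,hi,sl in(('blue',100,130,0),('or',8,20,0)):
    m=((hsv[...,0]>=lo)&(hsv[...,0]<=hi)&(hsv[...,1]>140)&(hsv[...,2]>90)).astype(np.uint8); m[:125]=0;m[260:]=0;m[:,:144]=0;m[:,230:]=0
    pts=np.argwhere(m)[:,::-1].astype(np.float32)
    r=cv2.minAreaRect(pts); print(nm,r,px2w('top',r[0],0.05))
    b=[px2w('top',p,0.05)[:2].round(4) for p in cv2.boxPoints(r)]; print(b)
c=cv2.resize(im[120:260,90:240],None,fx=4,fy=4,interpolation=cv2.INTER_CUBIC); cv2.imwrite('pics/mix.png',c[:,:,::-1])
E
```

```text
blue ((183.2000274658203, 209.39999389648438), (41.29502868652344, 59.396968841552734), 81.8698959350586) [0.50295369 0.14451733 0.05      ]
[array([0.5378, 0.2253]), array([0.5663, 0.0865]), array([0.4686, 0.065 ]), array([0.4411, 0.2012])]
or ((177.64083862304688, 162.25941467285156), (39.89258575439453, 58.50299072265625), 82.05652618408203) [0.61782332 0.16856363 0.05      ]
[array([0.6532, 0.2498]), array([0.6819, 0.1099]), array([0.583 , 0.0885]), array([0.5552, 0.2258])]
```

View pics/mix.png

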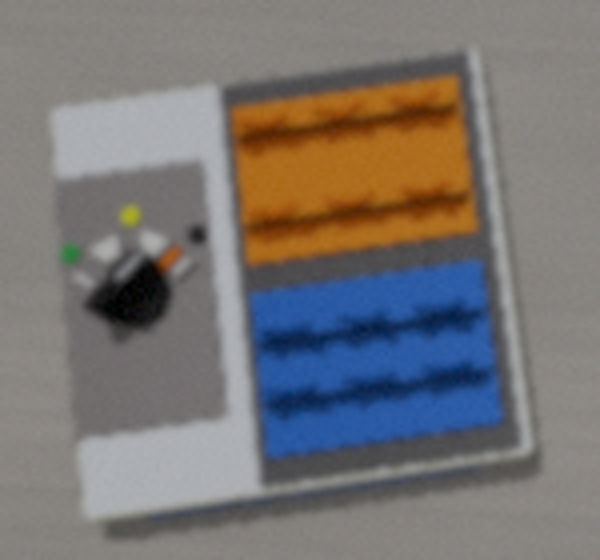

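Run:
```python
from seg import *
im=cv2.imread('pics/top0.png')[:,:,::-1].copy()
hsv=cv2.cvtColor(im,cv2.COLOR_RGB2HSV)
for p in((303,170),(330,166),(290,256),(292,232),(332,185)): print(p,hsv[p[1]-1:p[1]+2,p[0]-1:p[0]+2].reshape(-1,3).tolist())
print(hsv[300,200])
f=lambda u,v,z:px2w('top',(90+u/4,120+v/4),z).round(4)
print('dots',f(197,233,.046),f(130,215,.046),f(70,255,.046))
print('pin',f(172,257,.06))
```

```text
(303, 170) [[1, 210, 164], [1, 211, 167], [0, 198, 162], [1, 204, 164], [1, 215, 164], [1, 211, 150], [1, 163, 155], [1, 189, 154], [1, 196, 138]]
(330, 166) [[0, 209, 165], [1, 203, 166], [0, 169, 148], [2, 229, 166], [2, 213, 165], [1, 181, 151], [1, 196, 161], [1, 197, 158], [1, 172, 145]]
(290, 256) [[1, 200, 140], [1, 129, 119], [0, 49, 120], [1, 200, 131], [1, 114, 116], [3, 43, 118], [1, 174, 120], [1, 98, 112], [3, 39, 119]]
(292, 232) [[110, 4, 176], [90, 2, 167], [45, 6, 157], [108, 7, 176], [80, 5, 167], [38, 7, 152], [110, 4, 174], [75, 3, 165], [30, 7, 149]]
(332, 185) [[108, 7, 177], [113, 6, 172], [45, 3, 152], [100, 4, 175], [110, 9, 174], [120, 2, 159], [120, 4, 175], [114, 7, 176], [90, 2, 159]]
[ 15  11 134]
dots [0.5737 0.2583 0.046 ] [0.5826 0.3001 0.046 ] [0.5558 0.3333 0.046 ]
pin [0.5551 0.2675 0.06  ]
```

```bash
sed -i 's/hsv\[...,2\]>185/hsv[...,2]>150/; s/\[...,1\]>150)/[...,1]>110)/' seg.py
cat >> h.py <<'E'
def yaw(s):  # world angle of jaw axis (tool y), deg
    y=R.from_rotvec(s['tool_rot']).as_matrix()[:,1]; return np.degrees(np.arctan2(y[1],y[0]))
def down(a): # rotation: tool z down, y at angle a
    a=np.radians(a); y=np.array([np.cos(a),np.sin(a),0]); z=np.array([0,0,-1.]); return np.c_[np.cross(y,z),y,z]
def plan(segs,p=None,Rm=None,step=.045):
    """segs: (x,y,z,jawyaw,claw[,hold rows]); prints rows for carry_out"""
    if p is None:
        s=arm.observe(); p=np.array(s['position']); Rm=R.from_rotvec(s['tool_rot']).as_matrix()
    p=np.array(p,float)
    D=[];T=[];C=[]
    for g in segs:
        q=np.array(g[:3],float); st=g[6] if len(g)>6 else step
        yw=np.degrees(np.arctan2(Rm[1,1],Rm[0,1])); a=g[3]
        while a-yw>90: a-=180
        while a-yw<-90: a+=180
        n=max(1,int(np.ceil(np.linalg.norm(q-p)/st-1e-6)),int(np.ceil(abs(a-yw)/9)))
        p0=p.copy(); Rg=down(a); rv=R.from_matrix(Rm.T@Rg).as_rotvec()/n
        for k in range(1,n+1):
            d=Rm.T@((p0+(q-p0)*k/n)-p)/.6; d=d.round(3); t=(np.degrees(rv)/60).round(3)
            D.append((d+0).tolist());T.append((t+0).tolist());C.append(g[4])
            p=p+Rm@(d*.6); Rm=Rm@R.from_rotvec(np.radians(t*60)).as_matrix()
        for k in range(g[5] if len(g)>5 else 0): D.append([0,0,0]);T.append([0,0,0]);C.append(g[4])
    f=lambda M:'['+','.join('['+','.join('%g'%v for v in r)+']' for r in M)+']'
    for i in range(0,len(D),8): print(f(D[i:i+8]),'|',f(T[i:i+8]),'|',C[i:i+8])
E
python3 - <<'E'
from seg import *
im=cv2.imread('pics/top0.png')[:,:,::-1].copy()
tubes(im,'top')
print(yaw(arm.observe()))
plan([(.534,.288,.2,52,-.5,1)])
E
```

```text
px 329.0 166.0 c [ 0.5976 -0.2117] ang 9.1 L 0.1032 30 140
px 303.0 169.0 c [ 0.5888 -0.1188] ang -28.2 L 0.1036 32 136
px 405.0 175.0 c [ 0.5975 -0.3882] ang -16.4 L 0.0776 28 97
px 363.0 226.0 c [ 0.4624 -0.3045] ang 20.2 L 0.0773 31 109
px 287.0 255.0 c [ 0.4568 -0.1146] ang 172.5 L 0.1046 37 141
70.133138254272
[[-0.061,-0.034,0.006],[-0.062,-0.032,0.006],[-0.063,-0.03,0.007],[-0.064,-0.028,0.006],[-0.065,-0.027,0.006],[-0.065,-0.024,0.006],[-0.066,-0.023,0.006],[-0.067,-0.021,0.006]] | [[0,0,0.027],[0,0,0.027],[0,0,0.027],[0,0,0.027],[0,0,0.027],[0,0,0.027],[0,0,0.027],[0,0,0.027]] | [-0.5, -0.5, -0.5, -0.5, -0.5, -0.5, -0.5, -0.5]
[[-0.067,-0.019,0.007],[-0.068,-0.017,0.006],[-0.068,-0.015,0.006],[0,0,0]] | [[0,0,0.027],[0,0,0.027],[0,0,0.027],[0,0,0]] | [-0.5, -0.5, -0.5, -0.5]
```

Request:
carry_out(delta_pos=[[-0.061, -0.034, 0.006], [-0.062, -0.032, 0.006], [-0.063, -0.03, 0.007], [-0.064, -0.028, 0.006], [-0.065, -0.027, 0.006], [-0.065, -0.024, 0.006], [-0.066, -0.023, 0.006], [-0.067, -0.021, 0.006]], twist=[[0, 0, 0.027], [0, 0, 0.027], [0, 0, 0.027], [0, 0, 0.027], [0, 0, 0.027], [0, 0, 0.027], [0, 0, 0.027], [0, 0, 0.027]], claw=[-0.5, -0.5, -0.5, -0.5, -0.5, -0.5, -0.5, -0.5], force=25)

```text
time: 1.1
position: [0.4515, 0.3817, 0.2114]
tool_rot: [-0.889, -3.013, 0.001]
wrist_force: [0.4, 0.9, 0.0]
gripper_width: 0.0654
```

Request:
carry_out(delta_pos=[[-0.067, -0.019, 0.007], [-0.068, -0.017, 0.006], [-0.068, -0.015, 0.006], [0, 0, 0], [0, 0, 0]], twist=[[0, 0, 0.027], [0, 0, 0.027], [0, 0, 0.027], [0, 0, 0], [0, 0, 0]], claw=[-0.5, -0.5, -0.5, -0.5, -0.5])

```text
time: 1.72
position: [0.5334, 0.2895, 0.2]
tool_rot: [-1.013, -2.972, 0.0]
wrist_force: [-0.2, 0.7, 1.0]
gripper_width: 0.0653
```

Run:
```python
from h import *
s,im=cap('wrist','w1.png'); print(s['position'],s['tool_rot'],yaw(s))
np.save('w1.npy',np.r_[s['position'],s['tool_rot']])
```

```text
[0.53337869 0.28947667 0.20004224] [-1.01330953e+00 -2.97235221e+00  6.96516624e-05] 52.35033136824868
```

View pics/w1.png

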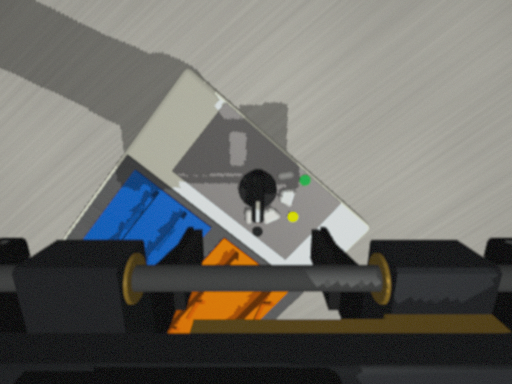

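Run:
```python
from h import *
v=np.load('w1.npy'); s={'position':v[:3],'tool_rot':v[3:]}
f=lambda u,v,z:px2w('wrist',(u,v),z,s)[:2]
k,y,g=[f(*p,.046) for p in((257,231),(293,216),(305,180))]
print(k,y,g, np.linalg.norm(k-y),np.linalg.norm(y-g))
m=(k+g)/2; d=y-m; d/=np.linalg.norm(d); r=np.linalg.norm(g-k)/2/np.sin(np.radians(50)); c=y-d*r
print('centre',c,r,'yellow ang',np.degrees(np.arctan2(d[1],d[0])),'black',np.degrees(np.arctan2(*(k-c)[::-1])))
for z in(.0565,.0905):print('disc/top',f(258,187,z))
print('proj',w2px('wrist',[*c,.0905],s),w2px('wrist',[*c,.0565],s))
im=cv2.imread('pics/w1.png'); cv2.imwrite('pics/w1c.png',cv2.resize(im[140:260,190:340],None,fx=5,fy=5,interpolation=cv2.INTER_CUBIC))
```

```text
[0.57339811 0.25923543] [0.58331339 0.3008506 ] [0.55841296 0.33412293] 0.04278007898343866 0.04155815086966948
centre [0.53483742 0.28923438] 0.04984833003472819 yellow ang 13.47559529720603 black -37.88175100739587
disc/top [0.53217564 0.29231863]
disc/top [0.52496672 0.29769473]
proj [257.25031651 200.84536907] [257.19556585 190.79042209]
```

View pics/w1c.png

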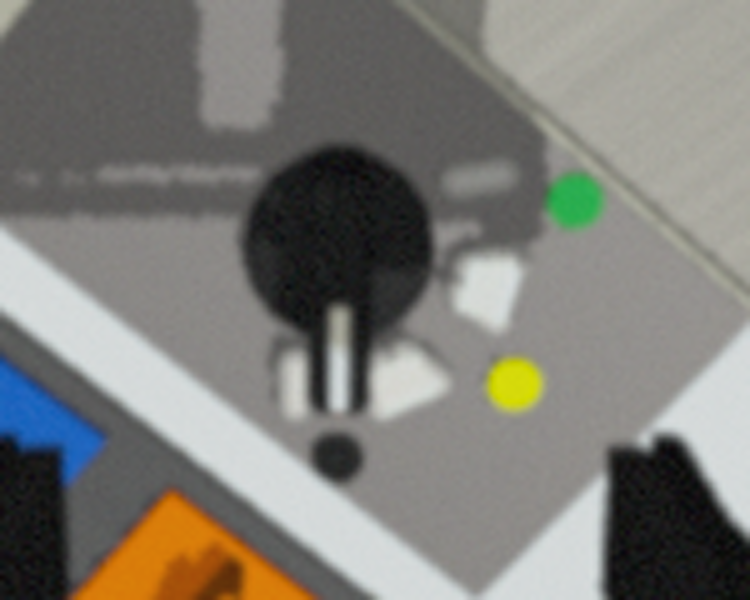

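Request:
carry_out(delta_pos=[[0, 0, 0.067], [0, 0, 0.067], [0, 0, 0.04], [0, 0, 0.027], [0, 0, 0], [0, 0, 0], [0, 0, 0], [0, 0, 0]], twist=[[0, 0, 0], [0, 0, 0], [0, 0, 0], [0, 0, 0], [0, 0, 0], [0, 0, 0], [0, 0, 0], [0, 0, 0]], claw=[-0.5, -0.5, -0.5, -0.5, -0.5, 1, 1, 1], force=30)

```text
time: 2.78
position: [0.5345, 0.2891, 0.0807]
tool_rot: [1.015, 2.972, 0.002]
wrist_force: [0.1, 0.4, -0.2]
gripper_width: 0.043
```

Request:
carry_out(delta_pos=[[0, 0, 0], [0, 0, 0], [0, 0, 0], [0, 0, -0.008], [0, 0, -0.008], [0, 0, -0.007], [0, 0, 0], [0, 0, 0]], twist=[[0, 0, 0], [0, 0, 0], [0, 0, 0], [0, 0, 0], [0, 0, 0], [0, 0, 0], [0, 0, 0], [0, 0, 0]], claw=[1, 1, 1, 1, 1, 1, 1, 1])

```text
time: 3.78
position: [0.5344, 0.2894, 0.0935]
tool_rot: [1.014, 2.973, 0.002]
wrist_force: [3.9, 4.1, -9.1]
gripper_width: 0.0122
```

Request:
carry_out(delta_pos=[[0, 0, 0], [0, 0, 0], [0, 0, 0], [0, 0, 0], [0, 0, 0], [0, 0, 0], [0, 0, 0], [0, 0, 0]], twist=[[0, 0, -0.139], [0, 0, -0.139], [0, 0, -0.139], [0, 0, -0.139], [0, 0, -0.139], [0, 0, -0.138], [0, 0, 0], [0, 0, 0]], claw=[1, 1, 1, 1, 1, 1, 1, 1])

```text
time: 4.78
position: [0.5345, 0.2893, 0.0934]
tool_rot: [-0.337, 3.122, 0.001]
wrist_force: [4.7, 3.4, -9.4]
gripper_width: 0.0116
```

Request:
carry_out(delta_pos=[[0, 0, 0], [0, 0, 0.007], [0, 0, 0.007], [0, 0, 0.007], [0, 0, 0.002], [0, 0, 0], [0, 0, 0]], twist=[[0, 0, 0], [0, 0, 0], [0, 0, 0], [0, 0, 0], [0, 0, 0], [0, 0, 0], [0, 0, 0]], claw=[1, 1, 1, 1, 1, 1, 1])

```text
time: 5.65
position: [0.5345, 0.2893, 0.08]
tool_rot: [-0.337, 3.122, 0.001]
wrist_force: [3.6, 4.0, -6.9]
gripper_width: 0.012
```

Request:
carry_out(delta_pos=[[0, 0, 0], [0, 0, 0], [0, 0, -0.05], [0, 0, -0.07], [0, 0, -0.08], [0, 0, 0], [0, 0, 0]], twist=[[0, 0, 0], [0, 0, 0], [0, 0, 0], [0, 0, 0], [0, 0, 0], [0, 0, 0], [0, 0, 0]], claw=[0, 0, 0, 0, 0, 0, 0])

```text
time: 6.52
position: [0.5335, 0.2881, 0.1996]
tool_rot: [0.336, -3.122, 0.001]
wrist_force: [0.0, 0.3, -0.2]
gripper_width: 0.0433
```

Run:
```python
from h import *
s=arm.observe(); print(s['position'],yaw(s))
cap('wrist','w2.png'); cap('top','top1.png')
from seg import tubes
plan([(.545,.165,.235,102,0,2)])
```

```text
[0.533477   0.28810022 0.19961023] 102.26919689555693
[[0.008,-0.068,-0.02],[0.008,-0.068,-0.02],[0.008,-0.069,-0.021],[0,0,0],[0,0,0]] | [[0,-0.001,0.002],[0,-0.001,0.002],[0,-0.001,0.002],[0,0,0],[0,0,0]] | [0, 0, 0, 0, 0]
```

Request:
carry_out(delta_pos=[[0.008, -0.068, -0.02], [0.008, -0.068, -0.02], [0.008, -0.069, -0.021], [0, 0, 0], [0, 0, 0]], twist=[[0, 0, 0.002], [0, 0, 0.002], [0, 0, 0.002], [0, 0, 0], [0, 0, 0]], claw=[0, 0, 0, 0, 0])

```text
time: 7.25
position: [0.5452, 0.1661, 0.2353]
tool_rot: [0.327, -3.122, -0.0]
wrist_force: [-0.5, 0.9, 0.1]
gripper_width: 0.0437
```

Run:
```python
from h import *
s,im=cap('wrist'); np.save('w3.npy',np.r_[s['position'],s['tool_rot']]); print(s['position'],yaw(s))
a=cv2.imread('pics/w2.png')
cv2.imwrite('pics/w3.png',im[:,:,::-1])
cv2.imwrite('pics/w23.png',np.vstack([cv2.resize(a[100:270,100:400],(600,340)),cv2.resize(im[60:190,100:400,::-1],(600,260))]))
cv2.imwrite('pics/w3b.png',cv2.resize(im[100:330,70:420,::-1],None,fx=2.2,fy=2.2,interpolation=cv2.INTER_CUBIC))
```

```text
[0.54522156 0.16610138 0.23533099] 101.955674370098
```

View pics/w23.png

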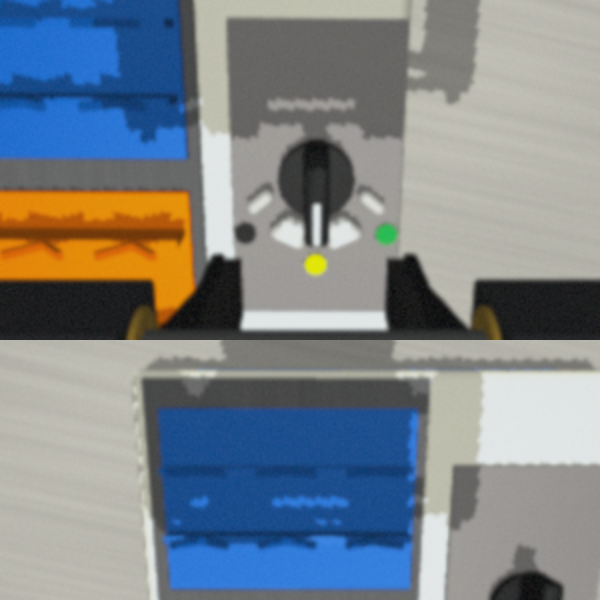

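View pics/w3b.png

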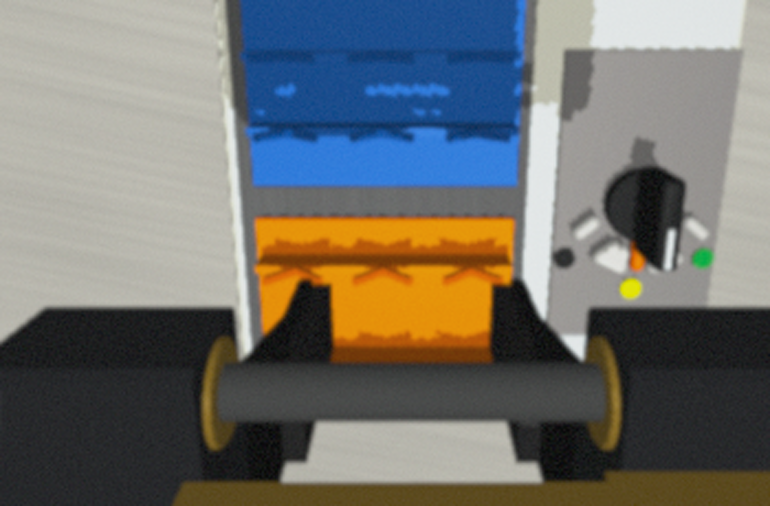

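Run:
```python
from h import *
v=np.load('w3.npy'); s={'position':v[:3],'tool_rot':v[3:]}
W=dict(oTL=(185.9,199.1),oTR=(304.5,199.1),bBL=(185,184.5),bBR=(305.9,184.5),bTL=(179,94),bTR=(309,94))
# same corners in top image crop mix.png (4x, +90,+120):
T=dict(oTL=(480,232),oTR=(247,264),bBL=(484,262),bBR=(251,292),bTL=(502,423),bTR=(266,458))
for z in(.045,.049,.053):
    w={k:px2w('wrist',p,z,s)[:2] for k,p in W.items()}; t={k:px2w('top',(90+p[0]/4,120+p[1]/4),z)[:2] for k,p in T.items()}
    print(z)
    for k in W: print(k,w[k].round(4),t[k].round(4),((w[k]-t[k])*1e3).round(1))
    for q in(w,t):
        d=q['bBR']-q['bBL']; e=q['bTR']-q['bTL']; print('yaw',[np.degrees(np.arctan2(x[1],x[0]))-90 for x in(d,e)],np.linalg.norm(d),np.linalg.norm(e),np.linalg.norm(q['bTL']-q['bBL']),'bluec',sum(q[k] for k in('bBL','bBR','bTL','bTR'))/4)
```

```text
0.045
oTL [0.5867 0.0888] [0.5842 0.0876] [2.5 1.2]
oTR [0.5574 0.2275] [0.5565 0.2264] [0.9 1.1]
bBL [0.569  0.0853] [0.5658 0.0837] [3.3 1.6]
bBR [0.5397 0.2246] [0.5394 0.2221] [0.2 2.4]
bTL [0.4704 0.065 ] [0.469  0.0655] [ 1.4 -0.5]
bTR [0.4414 0.2023] [0.4405 0.2028] [ 0.9 -0.5]
yaw [np.float64(11.916298750171407), np.float64(11.924716607034767)] 0.1423311063561132 0.1403359188015992 0.10072015294026197 bluec [0.50512337 0.14429647]
yaw [np.float64(10.77400376583384), np.float64(11.731093325950198)] 0.1408915981756348 0.14022257529208562 0.09851339731852085 bluec [0.50366021 0.14354092]
0.049
oTL [0.5853 0.0896] [0.5833 0.0871] [2.  2.5]
oTR [0.5564 0.2266] [0.5556 0.2253] [0.7 1.2]
bBL [0.5678 0.0861] [0.5649 0.0833] [2.9 2.8]
bBR [0.5388 0.2237] [0.5387 0.2211] [0.1 2.5]
bTL [0.4704 0.066 ] [0.4685 0.0651] [1.9 0.9]
bTR [0.4417 0.2017] [0.4401 0.2019] [ 1.7 -0.2]
yaw [np.float64(11.916298750171421), np.float64(11.924716607034782)] 0.1406240323274331 0.13865277441798302 0.09951214745466681 bluec [0.50468702 0.14436573]
yaw [np.float64(10.774003765833797), np.float64(11.731093325950184)] 0.14034533629169288 0.139678907329325 0.09813144328641707 bluec [0.50302716 0.14283426]
0.053
oTL [0.5838 0.0903] [0.5823 0.0866] [1.5 3.7]
oTR [0.5553 0.2256] [0.5548 0.2243] [0.5 1.3]
bBL [0.5666 0.0869] [0.564  0.0828] [2.6 4.1]
bBR [0.538  0.2228] [0.5379 0.2201] [0.1 2.7]
bTL [0.4704 0.067 ] [0.468  0.0647] [2.4 2.4]
bTR [0.4421 0.2011] [0.4397 0.2009] [2.4 0.1]
yaw [np.float64(11.916298750171435), np.float64(11.924716607034767)] 0.138916958298753 0.13696963003436682 0.0983041419690717 bluec [0.50425066 0.14443498]
yaw [np.float64(10.774003765833811), np.float64(11.73109332595017)] 0.139799074407751 0.13913523936656433 0.09774948925431332 bluec [0.50239411 0.1421276 ]
```

```bash
cat > cyc.py <<'E'
from seg import *
import sys
B=np.array([.504,.144]); X=np.array([np.cos(np.radians(11.9)),np.sin(np.radians(11.9))]); Y=np.array([-X[1],X[0]])
def slot(rack,y): return B+(.1173*X if rack=='o' else 0)+y*Y
def look():
    s,im=cap('top'); cv2.imwrite('pics/t%d.png'%round(s['time']*100),im[:,:,::-1]); return tubes(im,'top')
def cycle(c,ang,rack,y,zp=.0925):
    j=ang+90; s=arm.observe(); 
    while j<0: j+=180
    while j>180: j-=180
    print('pick'); plan([(s['position'][0],s['position'][1],max(.16,s['position'][2]),yaw(s),.08),(*c,.11,j,.08,1,.05),(*c,.0205,j,.08,1,.03),(*c,.0205,j,1,5),(*c,.15,j,1,1)])
    q=slot(rack,y); print('place'); plan([(*q,.15,101.9,1,1,.045),(*q,zp,101.9,1,1,.02),(*q,zp,101.9,.3,2),(*q,.17,101.9,.3,0)],(*c,.15),down(j))
E
python3 - <<'E'
from cyc import *
t=look(); k=min(t,key=lambda q:np.hypot(*(q[0]-[.589,-.119]))); cycle(k[0],k[1],'o',.045)
E
```

```text
Traceback (most recent call last):
  File "cyc.py", line 6, in look
    s,im=cap('top'); cv2.imwrite('pics/t%d.png'%round(s['time']*100),im[:,:,::-1]); return tubes(im,'top')
                                                                                           ~~~~~^^^^^^^^^^
  File "seg.py", line 16, in tubes
    P=np.array([px2w(name,p,z,s)[:2] for p in np.r_[np.c_[xs,ys],np.c_[xx,yy]]])
                ~~~~^^^^^^^^^^^^
  File "h.py", line 16, in px2w
    i,T=cam(name,s); u,v=uv
        ~~~^^^^^^^^
  File "h.py", line 9, in cam
    i=eyes.camera_info(name)
ValueError: time passes only in moves, steps and waits
```

```bash
sed -i 's/    i=eyes.camera_info(name)/    i=info(name)/' h.py; sed -i '3a import functools\n@functools.lru_cache(None)\ndef info(n): return eyes.camera_info(n)' h.py
python3 - <<'E'
from cyc import *
t=look(); k=min(t,key=lambda q:np.hypot(*(q[0]-[.589,-.119]))); cycle(k[0],k[1],'o',.045)
E
```

```text
px 329.0 166.0 c [ 0.6045 -0.2311] ang 35.8 L 1.2038 29 96564
px 303.0 169.0 c [ 0.5939 -0.1991] ang 59.7 L 1.1939 32 96564
px 405.0 175.0 c [ 0.5909 -0.3317] ang -60.0 L 1.0028 29 96564
px 363.0 226.0 c [ 0.5984 -0.2491] ang -157.4 L 1.1196 30 96564
px 287.0 255.0 c [ 0.5966 -0.3154] ang 131.8 L 1.0683 36 96564
pick
[[0,0,0],[0.006,-0.077,0.026],[0.014,-0.075,0.026],[0.022,-0.074,0.026],[0.029,-0.071,0.026],[0.036,-0.068,0.027],[0.044,-0.064,0.026],[0.049,-0.059,0.026]] | [[0,-0.002,0],[0,0,-0.099],[0,0,-0.099],[0,0,-0.099],[0,0,-0.099],[0,0,-0.099],[0,0,-0.099],[0,0,-0.099]] | [0.08, 0.08, 0.08, 0.08, 0.08, 0.08, 0.08, 0.08]
[[0.056,-0.053,0.026],[0,0,0],[0,0,0.05],[0,0,0.049],[0,0,0.05],[0,0,0],[0,0,0],[0,0,0]] | [[0,0,-0.099],[0,0,0],[0,0,0],[0,0,0],[0,0,0],[0,0,0],[0,0.001,-0.001],[0,0,0]] | [0.08, 0.08, 0.08, 0.08, 0.08, 0.08, 1, 1]
[[0,0,0],[0,0,0],[0,0,0],[0,0,0],[0,0,-0.072],[0,0,-0.072],[0,0,-0.072],[0,0,0]] | [[0,0,0],[0,0,0],[0,0,0],[0,0,0],[0,0,0],[0,0,0],[0,0,0],[0,0,0]] | [1, 1, 1, 1, 1, 1, 1, 1]
place
[[-0.06,0.032,0],[-0.058,0.038,0],[-0.054,0.042,0],[-0.051,0.046,0],[-0.046,0.051,0],[-0.042,0.054,0],[-0.038,0.057,0],[-0.032,0.061,0]] | [[0,0,0.08],[0,0,0.08],[0,0,0.08],[0,0,0.08],[0,0,0.08],[0,0,0.08],[0,0,0.08],[0,0,0.08]] | [1, 1, 1, 1, 1, 1, 1, 1]
[[-0.028,0.063,0],[-0.022,0.065,0],[0,0,0],[0,0,0.032],[0,0,0.032],[0,0,0.032],[0,0,0],[0,0,0]] | [[0,0,0.08],[0,0,0.08],[0,0,0],[0,0,-0.001],[0,0,-0.001],[0,0,-0.001],[0,0,0],[0,0,-0.001]] | [1, 1, 1, 1, 1, 1, 1, 0.3]
[[0,0,0],[0,0,0],[0,0,-0.065],[0,0,-0.064]] | [[0,0,0],[0,0,0],[0,0,0],[0,0,0]] | [0.3, 0.3, 0.3, 0.3]
```

```bash
sed -i "s/    wh=.*/    V=hsv[...,2]; wh=(hsv[...,1]<30)\&(V-cv2.medianBlur(V.astype(np.uint8),51)>18)/" seg.py
python3 - <<'E'
from cyc import *
t=look(); k=min(t,key=lambda q:np.hypot(*(q[0]-[.589,-.119]))); cycle(k[0],k[1],'o',.045)
E
```

```text
px 329.0 166.0 c [ 0.5966 -0.212 ] ang 9.0 L 0.1011 28 140
px 303.0 169.0 c [ 0.5888 -0.1188] ang -28.2 L 0.1036 30 130
px 405.0 175.0 c [ 0.5975 -0.3882] ang -16.4 L 0.0776 28 97
px 363.0 226.0 c [ 0.4624 -0.3046] ang 20.7 L 0.0773 30 105
px 287.0 255.0 c [ 0.457  -0.1147] ang 172.2 L 0.1051 36 142
pick
[[0,0,0],[0.004,-0.069,0.03],[-0.003,-0.069,0.03],[-0.009,-0.068,0.03],[-0.017,-0.066,0.03],[-0.023,-0.065,0.03],[-0.029,-0.063,0.029],[-0.036,-0.058,0.03]] | [[0,-0.001,0],[0,0,0.096],[0,0,0.096],[0,0,0.096],[0,0,0.096],[0,0,0.096],[0,0,0.096],[0,0,0.096]] | [0.08, 0.08, 0.08, 0.08, 0.08, 0.08, 0.08, 0.08]
[[0,0,0],[0,0,0.05],[0,0,0.05],[0,0,0.049],[0,0,0],[0,0,0],[0,0,0],[0,0,0]] | [[0,0,0],[0,0,0],[0,0,0],[0,0,0],[0,0,0],[0,0,-0.001],[0,0,0],[0,0,0]] | [0.08, 0.08, 0.08, 0.08, 0.08, 1, 1, 1]
[[0,0,0],[0,0,0],[0,0,0],[0,0,-0.072],[0,0,-0.072],[0,0,-0.071],[0,0,0]] | [[0,0,0],[0,0,0],[0,0,0],[0,0,0],[0,0,0],[0,0,0],[0,0,0]] | [1, 1, 1, 1, 1, 1, 1]
place
[[0.029,0.063,0],[0.023,0.065,0],[0.017,0.067,0],[0.012,0.068,0],[0.005,0.069,0],[-0.001,0.069,0],[-0.006,0.069,0],[-0.013,0.068,0]] | [[0,0,-0.084],[0,0,-0.084],[0,0,-0.084],[0,0,-0.084],[0,0,-0.084],[0,0,-0.084],[0,0,-0.084],[0,0,-0.084]] | [1, 1, 1, 1, 1, 1, 1, 1]
[[0,0,0],[0,0,0.032],[0,0,0.032],[0,0,0.032],[0,0,0],[0,0,0],[0,0,0],[0,0,0]] | [[0,0,0],[0,0,0.001],[0,0,0.001],[0,0,0.001],[0,0,0],[0,0,0.001],[0,0,0],[0,0,0]] | [1, 1, 1, 1, 1, 0.3, 0.3, 0.3]
[[0,0,-0.065],[0,0,-0.064]] | [[0,0,0],[0,0,0]] | [0.3, 0.3]
```

Request:
carry_out(delta_pos=[[0.004, -0.069, 0.03], [-0.003, -0.069, 0.03], [-0.009, -0.068, 0.03], [-0.017, -0.066, 0.03], [-0.023, -0.065, 0.03], [-0.029, -0.063, 0.029], [-0.036, -0.058, 0.03], [0, 0, 0]], twist=[[0, 0, 0.096], [0, 0, 0.096], [0, 0, 0.096], [0, 0, 0.096], [0, 0, 0.096], [0, 0, 0.096], [0, 0, 0.096], [0, 0, 0]], claw=[0.08, 0.08, 0.08, 0.08, 0.08, 0.08, 0.08, 0.08], force=25)

```text
time: 8.45
position: [0.5878, -0.1236, 0.1092]
tool_rot: [-0.777, -3.041, 0.004]
wrist_force: [-1.4, 0.5, -0.7]
gripper_width: 0.0403
```

Request:
carry_out(delta_pos=[[0, 0, 0.05], [0, 0, 0.05], [0, 0, 0.04], [0, 0, 0.009], [0, 0, 0], [0, 0, 0]], twist=[[0, 0, 0], [0, 0, 0], [0, 0, 0], [0, 0, 0], [0, 0, 0], [0, 0, 0]], claw=[0.08, 0.08, 0.08, 0.08, 0.08, 0.08])

```text
time: 9.2
position: [0.5898, -0.1198, 0.0228]
tool_rot: [0.769, 3.044, 0.001]
wrist_force: [0.4, -0.5, -0.4]
gripper_width: 0.0399
```

Run:
```python
from h import *
s,im=cap('wrist','w4.png'); print(s['position'],yaw(s)); print(w2px('wrist',[.5888,-.1188,.008],s))
```

```text
[ 0.58976787 -0.11980977  0.02278685] 61.64708983828616
[256.98946761 244.59873146]
```

View pics/w4.png

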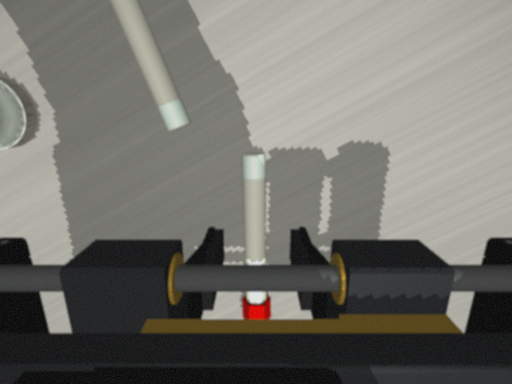

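Run:
```python
from h import *
s=arm.observe(); a=px2w('wrist',(254,154),.008,s);b=px2w('wrist',(256,319),.008,s); m=(a+b)/2
print(a,b,np.linalg.norm(a-b),m, R.from_rotvec(s['tool_rot']).as_matrix().T@(m-s['position']))
```

```text
[ 0.54060376 -0.09483024  0.008     ] [ 0.6348423  -0.14462761  0.008     ] 0.1065864958589937 [ 0.58772303 -0.11972892  0.008     ] [ 0.00188247 -0.00071254  0.01478022]
```

Request:
carry_out(delta_pos=[[0, 0, 0.003], [0, 0, 0], [0, 0, 0], [0, 0, 0], [0, 0, 0], [0, 0, 0]], twist=[[0, 0, 0], [0, 0, 0], [0, 0, 0], [0, 0, 0], [0, 0, 0], [0, 0, 0]], claw=[0.08, 1, 1, 1, 1, 1])

```text
time: 10.0
position: [0.5888, -0.1201, 0.0198]
tool_rot: [-0.77, -3.046, -0.0]
wrist_force: [0.6, 0.1, -0.3]
gripper_width: 0.012
```

Request:
carry_out(delta_pos=[[0, 0, -0.04], [0, 0, -0.07], [0, 0, -0.07], [0, 0, -0.035], [0, 0, 0]], twist=[[0, 0, 0], [0, 0, 0], [0, 0, 0], [0, 0, 0], [0, 0, 0]], claw=[1, 1, 1, 1, 1])

```text
time: 10.62
position: [0.5899, -0.1203, 0.1505]
tool_rot: [0.769, 3.042, 0.001]
wrist_force: [-0.0, 0.3, -1.0]
gripper_width: 0.0119
```

```bash
cat >> cyc.py <<'E'
def place(rack,y,zp=.0925):
    q=slot(rack,y); plan([(*q,.15,101.9,1,1,.045),(*q,zp,101.9,1,1,.02),(*q,zp,101.9,.3,2),(*q,.17,101.9,.3,0)])
def pick(c,ang):
    j=ang+90; s=arm.observe(); 
    while j<0: j+=180
    while j>180: j-=180
    plan([(*c,.11,j,.08,2,.05),(*c,.0195,j,.08,1,.03),(*c,.0195,j,1,5),(*c,.15,j,1,1)])
E
python3 -c "
from cyc import *
place('o',.045)"
```

```text
[[0.029,0.063,0],[0.024,0.065,0],[0.018,0.067,0],[0.012,0.069,0],[0.006,0.069,0.001],[0,0.069,0],[-0.007,0.069,0],[-0.012,0.068,0]] | [[0,0,-0.084],[0,0,-0.084],[0,0,-0.084],[0,0,-0.084],[0,0,-0.084],[0,0,-0.084],[0,0,-0.084],[0,0,-0.084]] | [1, 1, 1, 1, 1, 1, 1, 1]
[[0,0,0],[0,0,0.032],[0,0,0.032],[0,0.001,0.032],[0,0,0],[0,0,0],[0,0,0],[0,0,0]] | [[0,0,0],[0,0.001,0],[0,0.001,0],[0,0.001,0],[0,0,0],[-0.001,0.001,0],[0,0,0],[0,0,0]] | [1, 1, 1, 1, 1, 0.3, 0.3, 0.3]
[[0,0,-0.065],[0,0,-0.065]] | [[0,0,0],[0,0,0]] | [0.3, 0.3]
```

Request:
carry_out(delta_pos=[[0.029, 0.063, 0], [0.024, 0.065, 0], [0.018, 0.067, 0], [0.012, 0.069, 0], [0.006, 0.069, 0], [0, 0.069, 0], [-0.007, 0.069, 0], [-0.012, 0.068, 0]], twist=[[0, 0, -0.084], [0, 0, -0.084], [0, 0, -0.084], [0, 0, -0.084], [0, 0, -0.084], [0, 0, -0.084], [0, 0, -0.084], [0, 0, -0.084]], claw=[1, 1, 1, 1, 1, 1, 1, 1])

```text
time: 11.62
position: [0.6074, 0.2131, 0.1468]
tool_rot: [0.331, -3.121, 0.001]
wrist_force: [0.3, -0.9, 0.0]
gripper_width: 0.0122
```

Request:
carry_out(delta_pos=[[0, 0, 0], [0, 0, 0], [0, 0, 0.032], [0, 0, 0.03], [0, 0, 0]], twist=[[0, 0, 0], [0, 0, 0], [0, 0, 0], [0, 0, 0], [0, 0, 0]], claw=[1, 1, 1, 1, 1])

```text
time: 12.25
position: [0.6067, 0.2108, 0.1088]
tool_rot: [0.324, -3.12, 0.002]
wrist_force: [-0.1, -0.0, -0.6]
gripper_width: 0.0122
```

Run:
```python
from cyc import *
s,im=cap('wrist','w5.png'); q=slot('o',.045); print(s['position'],yaw(s),s['wrist_force'],s['gripper_width'],q)
print(R.from_rotvec(s['tool_rot']).as_matrix().T@(np.r_[q,.0925]-s['position'])/.6)
```

```text
[0.60672494 0.2107841  0.10878095] 101.87491374618874 [-0.0918793  -0.00069682 -0.603245  ] 0.012211443610779952 [0.60949992 0.21222066]
[-0.00516055  0.00141956  0.02710683]
```

View pics/w5.png

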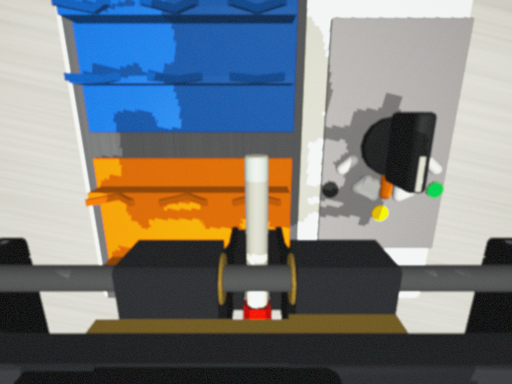

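Run:
```python
from cyc import *
im=cv2.imread('pics/w5.png')
s={'position':np.array([0.60672494,0.2107841,0.10878095]),'tool_rot':[0.324,-3.12,0.002]}
c=im[120:240,50:330].copy(); c=cv2.resize(c,None,fx=2.8,fy=2.8,interpolation=cv2.INTER_CUBIC)
for rack,rx in(('o',.028),('b',.018)):
  for y in(-.045,0,.045):
    q=slot(rack,y)
    for sg in((-1,) if rack=='o' else (1,-1)):
      for dy,z in((-.014,.084),(0,.07),(.014,.084)):
        p=w2px('wrist',[*(q+sg*rx*X+dy*Y),z],s); cv2.circle(c,tuple(int(v) for v in (p-[50,120])*2.8),3,(0,255,0),-1)
cv2.imwrite('pics/w5c.png',c)
```

```text
(no output)
```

View pics/w5c.png

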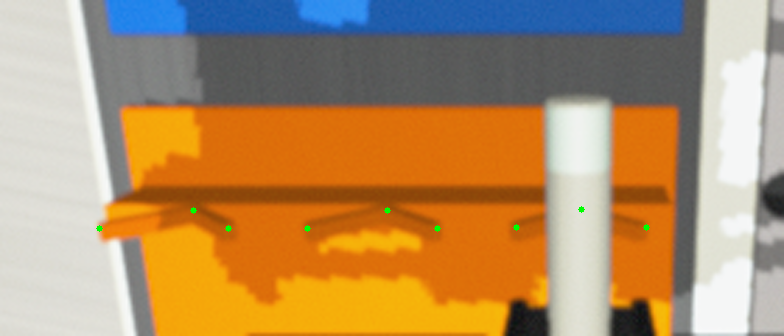

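Request:
carry_out(delta_pos=[[-0.004, 0.002, 0.01], [0, 0, 0.017], [0, 0, 0], [0, 0, 0], [0, 0, 0], [0, 0, 0]], twist=[[0, 0, 0], [0, 0, 0], [0, 0, 0], [0, 0, 0], [0, 0, 0], [0, 0, 0]], claw=[1, 1, 1, 0.3, 0.3, 0.3])

```text
time: 13.05
position: [0.6104, 0.2139, 0.0956]
tool_rot: [-0.327, 3.124, 0.0]
wrist_force: [-0.3, 0.8, 1.1]
gripper_width: 0.0285
```

Request:
carry_out(delta_pos=[[0, 0, -0.03], [0, 0, -0.05], [0, 0, -0.06], [0, 0, 0]], twist=[[0, 0, 0], [0, 0, 0], [0, 0, 0], [0, 0, 0]], claw=[0.3, 0.3, 0.3, 0.3])

```text
time: 13.55
position: [0.6127, 0.2148, 0.1844]
tool_rot: [-0.326, 3.116, 0.004]
wrist_force: [0.3, 0.4, -0.2]
gripper_width: 0.0306
```

Run:
```python
from cyc import *
t=look(); k=min(t,key=lambda q:np.hypot(*(q[0]-[.457,-.115])));pick(k[0],k[1])
```

```text
px 329.0 166.0 c [ 0.5966 -0.2119] ang 9.2 L 0.1011 28 141
px 405.0 175.0 c [ 0.5975 -0.3882] ang -16.4 L 0.0776 28 97
px 363.0 226.0 c [ 0.4624 -0.3046] ang 20.8 L 0.0774 30 102
px 287.0 255.0 c [ 0.457  -0.1147] ang 172.2 L 0.1051 36 143
[[0.046,-0.06,0.015],[0.043,-0.063,0.015],[0.04,-0.064,0.014],[0.038,-0.066,0.015],[0.034,-0.067,0.015],[0.032,-0.069,0.015],[0.029,-0.07,0.015],[0.026,-0.071,0.015]] | [[0,0.001,0.041],[0,0.001,0.041],[0,0.001,0.041],[0,0.001,0.041],[0,0.001,0.041],[0,0.001,0.041],[0,0.001,0.041],[0,0.001,0.041]] | [0.08, 0.08, 0.08, 0.08, 0.08, 0.08, 0.08, 0.08]
[[0,0,0],[0,0,0],[0,0,0.038],[-0.001,0,0.038],[0,0,0.037],[0,0,0.038],[0,0,0],[0,0,0]] | [[0,0,0],[0,0,0],[0,-0.001,0],[0,-0.001,0],[0,-0.001,0],[0,-0.001,0],[0,0,0],[0.001,0,0.001]] | [0.08, 0.08, 0.08, 0.08, 0.08, 0.08, 0.08, 1]
[[0,0,0],[0,0,0],[0,0,0],[0,0,0],[0,0,0],[0,0,-0.072],[0,0,-0.073],[0,0,-0.072]] | [[0,0,0],[0,0,0],[0,0,0],[0,0,0],[0,0,0],[0,0,0],[0,0,0],[0,0,0]] | [1, 1, 1, 1, 1, 1, 1, 1]
[[0,0,0]] | [[0,0,0]] | [1]
```

Request:
carry_out(delta_pos=[[0.046, -0.06, 0.015], [0.043, -0.063, 0.015], [0.04, -0.064, 0.014], [0.038, -0.066, 0.015], [0.034, -0.067, 0.015], [0.032, -0.069, 0.015], [0.029, -0.07, 0.015], [0.026, -0.071, 0.015]], twist=[[0, 0, 0.041], [0, 0, 0.041], [0, 0, 0.041], [0, 0, 0.041], [0, 0, 0.041], [0, 0, 0.041], [0, 0, 0.041], [0, 0, 0.041]], claw=[0.08, 0.08, 0.08, 0.08, 0.08, 0.08, 0.08, 0.08])

```text
time: 14.6
position: [0.4543, -0.1164, 0.1074]
tool_rot: [-0.214, -3.133, -0.0]
wrist_force: [0.2, -0.9, 0.5]
gripper_width: 0.0401
```

Request:
carry_out(delta_pos=[[0, 0, 0], [0, 0, 0.03], [0, 0, 0.04], [0, 0, 0], [0, 0, 0]], twist=[[0, 0, 0], [0, 0, 0], [0, 0, 0], [0, 0, 0], [0, 0, 0]], claw=[0.08, 0.08, 0.08, 0.08, 0.08])

```text
time: 15.22
position: [0.4562, -0.1147, 0.0665]
tool_rot: [0.211, 3.134, 0.0]
wrist_force: [-0.6, 0.2, 1.0]
gripper_width: 0.0398
```

```bash
cat >> cyc.py <<'E'
def fix(c,z,j):
    """remaining shift to (c,z) and turn, tool units, with the wrist view's own tube estimate"""
    s,im=cap('wrist'); M=R.from_rotvec(s['tool_rot']).as_matrix()
    print('pos',s['position'].round(4),'w',s['gripper_width'].round(4),'shift',(M.T@(np.r_[c,z]-s['position'])/.6).round(4),'yaw err',round((yaw(s)-j+90)%180-90,2))
    return s,im
E
python3 - <<'E'
from cyc import *
s,im=fix((.457,-.1147),.0195,82.2)
tubes(im,'wrist',s)
cv2.imwrite('pics/w6.png',im[:,:,::-1])
E
```

```text
Traceback (most recent call last):
  File "cyc.py", line 23, in fix
    print('pos',s['position'].round(4),'w',s['gripper_width'].round(4),'shift',(M.T@(np.r_[c,z]-s['position'])/.6).round(4),'yaw err',round((yaw(s)-j+90)%180-90,2))
                                           ^^^^^^^^^^^^^^^^^^^^^^^^
AttributeError: 'float' object has no attribute 'round'
```

Request:
carry_out(delta_pos=[[0, 0, 0.04], [0, 0, 0.028], [0, 0, 0.01], [0, 0, 0], [0, 0, 0], [0, 0, 0], [0, 0, 0], [0, 0, 0]], twist=[[0, 0, 0], [0, 0, 0], [0, 0, 0], [0, 0, 0], [0, 0, 0], [0, 0, 0], [0, 0, 0], [0, 0, 0]], claw=[0.08, 0.08, 0.08, 0.08, 1, 1, 1, 1])

```text
time: 16.27
position: [0.4557, -0.1152, 0.0193]
tool_rot: [0.212, 3.134, 0.0]
wrist_force: [-0.1, -1.0, 1.3]
gripper_width: 0.0121
```

Request:
carry_out(delta_pos=[[0, 0, 0], [0, 0, -0.04], [0, 0, -0.07], [0, 0, -0.07], [0, 0, -0.035], [0, 0, 0]], twist=[[0, 0, 0], [0, 0, 0], [0, 0, 0], [0, 0, 0], [0, 0, 0], [0, 0, 0]], claw=[1, 1, 1, 1, 1, 1])

```text
time: 17.02
position: [0.4566, -0.1154, 0.1496]
tool_rot: [0.212, 3.131, -0.0]
wrist_force: [0.9, -0.7, -1.2]
gripper_width: 0.0125
```

```bash
sed -i "s/s\['gripper_width'\].round(4)/round(s['gripper_width'],4)/" cyc.py; python3 -c "
from cyc import *
place('o',0,.091)"
```

```text
[[-0.026,0.063,0],[-0.028,0.062,0],[-0.031,0.061,0],[-0.033,0.059,0],[-0.036,0.058,0],[-0.038,0.056,0],[-0.041,0.055,0],[-0.043,0.052,0]] | [[0,0,-0.041],[0,0,-0.041],[0,0,-0.041],[0,0,-0.041],[0,0,-0.041],[0,0,-0.041],[0,0,-0.041],[0,0,-0.041]] | [1, 1, 1, 1, 1, 1, 1, 1]
[[0,0,0],[0,0,0.033],[0,0,0.033],[0,0,0.032],[0,0,0],[0,0,0],[0,0,0],[0,0,0]] | [[0,0,0],[0,0.001,0],[0,0.001,0],[0,0.001,0],[0,0,0],[-0.001,0,0.001],[0,0,0],[0,0,0]] | [1, 1, 1, 1, 1, 0.3, 0.3, 0.3]
[[0,0,-0.066],[0,0,-0.065]] | [[0,0,0],[0,0,0]] | [0.3, 0.3]
```

Request:
carry_out(delta_pos=[[-0.026, 0.063, 0], [-0.028, 0.062, 0], [-0.031, 0.061, 0], [-0.033, 0.059, 0], [-0.036, 0.058, 0], [-0.038, 0.056, 0], [-0.041, 0.055, 0], [-0.043, 0.052, 0]], twist=[[0, 0, -0.041], [0, 0, -0.041], [0, 0, -0.041], [0, 0, -0.041], [0, 0, -0.041], [0, 0, -0.041], [0, 0, -0.041], [0, 0, -0.041]], claw=[1, 1, 1, 1, 1, 1, 1, 1])

```text
time: 18.02
position: [0.6175, 0.1691, 0.146]
tool_rot: [0.329, -3.121, 0.001]
wrist_force: [-0.3, -0.4, -0.4]
gripper_width: 0.012
```

Request:
carry_out(delta_pos=[[0, 0, 0], [0, 0, 0], [0, 0, 0.033], [0, 0, 0.03], [0, 0, 0], [0, 0, 0]], twist=[[0, 0, 0], [0, 0, 0], [0, 0, 0], [0, 0, 0], [0, 0, 0], [0, 0, 0]], claw=[1, 1, 1, 1, 1, 1])

```text
time: 18.77
position: [0.6179, 0.168, 0.1103]
tool_rot: [0.326, -3.125, -0.0]
wrist_force: [0.5, -0.2, 0.4]
gripper_width: 0.0121
```

Run:
```python
from cyc import *
s,im=fix(slot('o',0),.091,101.9); cv2.imwrite('pics/w7.png',im[:,:,::-1])
```

```text
pos [0.6179 0.168  0.1103] w 0.0121 shift [-0.0015  0.      0.0322] yaw err 0.02
```

View pics/w7.png

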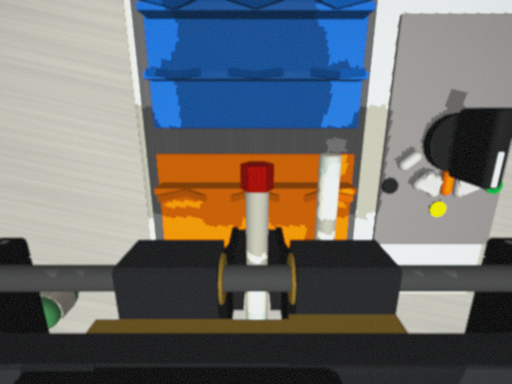

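Request:
carry_out(delta_pos=[[-0.001, 0, 0.016], [0, 0, 0.016], [0, 0, 0], [0, 0, 0], [0, 0, 0], [0, 0, 0]], twist=[[0, 0, 0], [0, 0, 0], [0, 0, 0], [0, 0, 0], [0, 0, 0], [0, 0, 0]], claw=[1, 1, 1, 0.3, 0.3, 0.3])

```text
time: 19.58
position: [0.6181, 0.1688, 0.091]
tool_rot: [0.327, -3.124, -0.001]
wrist_force: [0.7, -0.0, 0.2]
gripper_width: 0.0288
```

Request:
carry_out(delta_pos=[[0, 0, -0.03], [0, 0, -0.05], [0, 0, -0.06], [0, 0, 0]], twist=[[0, 0, 0], [0, 0, 0], [0, 0, 0], [0, 0, 0]], claw=[0.3, 0.3, 0.3, 0.3])

```text
time: 20.08
position: [0.6208, 0.1692, 0.1801]
tool_rot: [-0.326, 3.116, 0.003]
wrist_force: [-0.2, 0.1, -0.4]
gripper_width: 0.0306
```

Run:
```python
from cyc import *
t=look(); k=min(t,key=lambda q:np.hypot(*(q[0]-[.597,-.212])));pick(k[0],k[1])
```

```text
px 329.0 166.0 c [ 0.5966 -0.2119] ang 9.2 L 0.1011 29 144
px 178.0 176.0 c [0.6222 0.1796] ang -168.1 L 0.0736 34 70
px 405.0 175.0 c [ 0.5975 -0.3882] ang -15.9 L 0.0776 29 96
px 363.0 226.0 c [ 0.4624 -0.3046] ang 20.4 L 0.0773 31 103
[[0.021,-0.077,0.014],[0.021,-0.076,0.014],[0.02,-0.077,0.014],[0.019,-0.077,0.014],[0.02,-0.077,0.014],[0.018,-0.078,0.014],[0.018,-0.077,0.014],[0.018,-0.077,0.015]] | [[0,0.001,0.006],[0,0.001,0.006],[0,0.001,0.006],[0,0.001,0.006],[0,0.001,0.006],[0,0.001,0.006],[0,0.001,0.006],[0,0.001,0.006]] | [0.08, 0.08, 0.08, 0.08, 0.08, 0.08, 0.08, 0.08]
[[0,0,0],[0,0,0],[0,0,0.038],[0,0,0.037],[0,0,0.038],[0,0,0.037],[0,0,0],[0,0,0]] | [[0,0,0],[0,0,0],[0,-0.001,-0.001],[0,-0.001,-0.001],[0,-0.001,-0.001],[0,-0.001,-0.001],[0,0,0],[0.001,0,0.002]] | [0.08, 0.08, 0.08, 0.08, 0.08, 0.08, 0.08, 1]
[[0,0,0],[0,0,0],[0,0,0],[0,0,0],[0,0,0],[0,0,-0.072],[0,0,-0.073],[-0.001,-0.001,-0.072]] | [[0,0,0],[0,0,0],[0,0,0],[0,0,0],[0,0,0],[0,0,0],[0,0,0],[0,0,0]] | [1, 1, 1, 1, 1, 1, 1, 1]
[[0,0,0]] | [[0,0,0]] | [1]
```

Request:
carry_out(delta_pos=[[0.021, -0.077, 0.014], [0.021, -0.076, 0.014], [0.02, -0.077, 0.014], [0.019, -0.077, 0.014], [0.02, -0.077, 0.014], [0.018, -0.078, 0.014], [0.018, -0.077, 0.014], [0.018, -0.077, 0.015]], twist=[[0, 0, 0.006], [0, 0, 0.006], [0, 0, 0.006], [0, 0, 0.006], [0, 0, 0.006], [0, 0, 0.006], [0, 0, 0.006], [0, 0, 0.006]], claw=[0.08, 0.08, 0.08, 0.08, 0.08, 0.08, 0.08, 0.08])

```text
time: 21.12
position: [0.5946, -0.2133, 0.1064]
tool_rot: [0.248, -3.13, -0.001]
wrist_force: [0.9, -0.3, 0.3]
gripper_width: 0.0405
```

Request:
carry_out(delta_pos=[[0, 0, 0], [0, 0, 0.03], [0, 0, 0.04], [0, 0, 0], [0, 0, 0]], twist=[[0, 0, 0], [0, 0, 0], [0, 0, 0], [0, 0, 0], [0, 0, 0]], claw=[0.08, 0.08, 0.08, 0.08, 0.08])

```text
time: 21.75
position: [0.5959, -0.2109, 0.0654]
tool_rot: [-0.251, 3.131, 0.001]
wrist_force: [0.7, -0.1, -0.3]
gripper_width: 0.0401
```

Run:
```python
from cyc import *
s,im=fix((.5973,-.212),.0195,99.1); cv2.imwrite('pics/w8.png',im[:,:,::-1])
tubes(im,'wrist',s)
```

```text
pos [ 0.5959 -0.2109  0.0654] w 0.0401 shift [-0.002  -0.0023  0.0765] yaw err 0.06
px 150.0 47.0 c [ 0.4842 -0.2977] ang 23.7 L 0.0361 822 512
px 6.0 225.0 c [ 0.6308 -0.3907] ang -135.5 L 0.0167 212 55
```

Request:
carry_out(delta_pos=[[-0.002, -0.002, 0.04], [0, 0, 0.027], [0, 0, 0.01], [0, 0, 0], [0, 0, 0], [0, 0, 0], [0, 0, 0], [0, 0, 0]], twist=[[0, 0, 0], [0, 0, 0], [0, 0, 0], [0, 0, 0], [0, 0, 0], [0, 0, 0], [0, 0, 0], [0, 0, 0]], claw=[0.08, 0.08, 0.08, 0.08, 1, 1, 1, 1])

```text
time: 22.8
position: [0.5969, -0.2131, 0.0192]
tool_rot: [-0.248, 3.132, 0.0]
wrist_force: [0.9, -0.4, 0.2]
gripper_width: 0.0122
```

Request:
carry_out(delta_pos=[[0, 0, 0], [0, 0, -0.04], [0, 0, -0.07], [0, 0, -0.07], [0, 0, -0.035], [0, 0, 0]], twist=[[0, 0, 0], [0, 0, 0], [0, 0, 0], [0, 0, 0], [0, 0, 0], [0, 0, 0]], claw=[1, 1, 1, 1, 1, 1])

```text
time: 23.55
position: [0.5979, -0.2136, 0.15]
tool_rot: [-0.247, 3.128, -0.002]
wrist_force: [1.1, 1.1, -0.1]
gripper_width: 0.012
```

```bash
python3 -c "
from cyc import *
place('o',-.045,.091)"
```

```text
[[-0.017,0.068,0],[-0.018,0.069,0],[-0.018,0.068,0],[-0.019,0.068,0],[-0.019,0.068,0],[-0.019,0.068,0],[-0.02,0.068,0],[-0.02,0.068,0]] | [[0,0,-0.006],[0,0,-0.006],[0,0,-0.006],[0,0,-0.006],[0,0,-0.006],[0,0,-0.006],[0,0,-0.006],[0,0,-0.006]] | [1, 1, 1, 1, 1, 1, 1, 1]
[[0,0,0],[0,0,0.033],[0,0,0.032],[0,0,0.033],[0,0,0],[0,0,0],[0,0,0],[0,0,0]] | [[0,0,0],[-0.001,0.001,0],[-0.001,0.001,0],[-0.001,0.001,0],[0,0,0],[0.001,0,0],[0,0,0],[0,0,0]] | [1, 1, 1, 1, 1, 0.3, 0.3, 0.3]
[[0,0,-0.066],[0,0,-0.066]] | [[0,0,0],[0,0,0]] | [0.3, 0.3]
```

Request:
carry_out(delta_pos=[[-0.017, 0.068, 0], [-0.018, 0.069, 0], [-0.018, 0.068, 0], [-0.019, 0.068, 0], [-0.019, 0.068, 0], [-0.019, 0.068, 0], [-0.02, 0.068, 0], [-0.02, 0.068, 0]], twist=[[0, 0, -0.006], [0, 0, -0.006], [0, 0, -0.006], [0, 0, -0.006], [0, 0, -0.006], [0, 0, -0.006], [0, 0, -0.006], [0, 0, -0.006]], claw=[1, 1, 1, 1, 1, 1, 1, 1])

```text
time: 24.55
position: [0.6259, 0.1258, 0.1462]
tool_rot: [0.327, -3.122, 0.001]
wrist_force: [0.2, -0.0, -0.0]
gripper_width: 0.0123
```

Request:
carry_out(delta_pos=[[0, 0, 0], [0, 0, 0], [0, 0, 0.033], [0, 0, 0.03], [0, 0, 0], [0, 0, 0]], twist=[[0, 0, 0], [0, 0, 0], [0, 0, 0], [0, 0, 0], [0, 0, 0], [0, 0, 0]], claw=[1, 1, 1, 1, 1, 1])

```text
time: 25.3
position: [0.627, 0.1245, 0.1102]
tool_rot: [0.326, -3.124, -0.0]
wrist_force: [0.0, -0.8, 0.3]
gripper_width: 0.0121
```

Run:
```python
from cyc import *
s,im=fix(slot('o',-.045),.091,101.9); cv2.imwrite('pics/w9.png',im[:,:,::-1])
```

```text
pos [0.627  0.1245 0.1102] w 0.0121 shift [-0.0017 -0.0009  0.032 ] yaw err 0.01
```

View pics/w9.png

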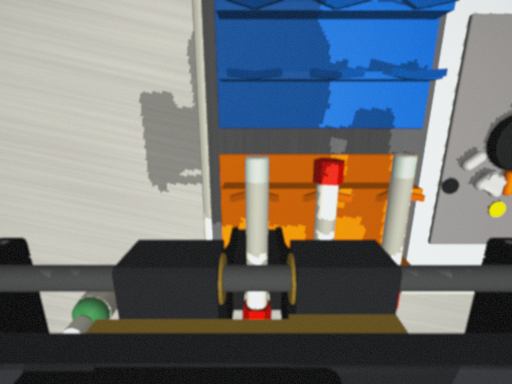

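Request:
carry_out(delta_pos=[[-0.001, -0.001, 0.016], [0, 0, 0.016], [0, 0, 0], [0, 0, 0], [0, 0, 0], [0, 0, 0]], twist=[[0, 0, 0], [0, 0, 0], [0, 0, 0], [0, 0, 0], [0, 0, 0], [0, 0, 0]], claw=[1, 1, 1, 0.3, 0.3, 0.3])

```text
time: 26.1
position: [0.6273, 0.1247, 0.091]
tool_rot: [0.327, -3.124, -0.001]
wrist_force: [0.9, 1.1, 1.0]
gripper_width: 0.0284
```

Request:
carry_out(delta_pos=[[0, 0, -0.03], [0, 0, -0.05], [0, 0, -0.06], [0, 0, 0]], twist=[[0, 0, 0], [0, 0, 0], [0, 0, 0], [0, 0, 0]], claw=[0.3, 0.3, 0.3, 0.3])

```text
time: 26.6
position: [0.6299, 0.1249, 0.1801]
tool_rot: [-0.326, 3.116, 0.002]
wrist_force: [0.2, -0.3, -0.8]
gripper_width: 0.0306
```

Run:
```python
from cyc import *
t=look(); k=min(t,key=lambda q:np.hypot(*(q[0]-[.4624,-.3046])));pick(k[0],k[1])
```

```text
px 405.0 175.0 c [ 0.5974 -0.3883] ang -16.3 L 0.0776 28 98
px 363.0 226.0 c [ 0.4624 -0.3045] ang 21.0 L 0.0774 31 104
[[0.042,-0.064,0.011],[0.043,-0.064,0.011],[0.044,-0.063,0.011],[0.045,-0.062,0.011],[0.046,-0.061,0.012],[0.046,-0.061,0.011],[0.048,-0.06,0.011],[0.049,-0.059,0.011]] | [[0,0,-0.015],[0,0,-0.015],[0,0,-0.015],[0,0,-0.015],[0,0,-0.015],[0,0,-0.015],[0,0,-0.015],[0,0,-0.015]] | [0.08, 0.08, 0.08, 0.08, 0.08, 0.08, 0.08, 0.08]
[[0.05,-0.059,0.011],[0.05,-0.058,0.011],[0,0,0],[0,0,0],[0,0,0.038],[0,0,0.037],[0.001,0,0.038],[0,0,0.038]] | [[0,0,-0.015],[0,0,-0.015],[0,0,0],[0,0,0],[0,0.001,0],[0,0.001,0],[0,0.001,0],[0,0.001,0]] | [0.08, 0.08, 0.08, 0.08, 0.08, 0.08, 0.08, 0.08]
[[0,0,0],[0,0,0],[0,0,0],[0,0,0],[0,0,0],[0,0,0],[0,0,0],[0,0,-0.073]] | [[0,0,0],[0,0,-0.001],[0,0,0],[0,0,0],[0,0,0],[0,0,0],[0,0,0],[0,0,0]] | [0.08, 1, 1, 1, 1, 1, 1, 1]
[[0,0,-0.072],[0,0,-0.073],[0,0,0]] | [[0,0,0],[0,0,0],[0,0,0]] | [1, 1, 1]
```

Request:
carry_out(delta_pos=[[0.042, -0.064, 0.011], [0.043, -0.064, 0.011], [0.044, -0.063, 0.011], [0.045, -0.062, 0.011], [0.046, -0.061, 0.012], [0.046, -0.061, 0.011], [0.048, -0.06, 0.011], [0.049, -0.059, 0.011]], twist=[[0, 0, -0.015], [0, 0, -0.015], [0, 0, -0.015], [0, 0, -0.015], [0, 0, -0.015], [0, 0, -0.015], [0, 0, -0.015], [0, 0, -0.015]], claw=[0.08, 0.08, 0.08, 0.08, 0.08, 0.08, 0.08, 0.08])

```text
time: 27.65
position: [0.493, -0.2199, 0.1211]
tool_rot: [0.523, -3.097, -0.001]
wrist_force: [0.7, -0.9, -0.7]
gripper_width: 0.04
```

Request:
carry_out(delta_pos=[[0.05, -0.059, 0.011], [0.05, -0.058, 0.011], [0, 0, 0], [0, 0, 0.03], [0, 0, 0.04], [0, 0, 0], [0, 0, 0]], twist=[[0, 0, -0.015], [0, 0, -0.015], [0, 0, 0], [0, 0, 0], [0, 0, 0], [0, 0, 0], [0, 0, 0]], claw=[0.08, 0.08, 0.08, 0.08, 0.08, 0.08, 0.08])

```text
time: 28.52
position: [0.4618, -0.3046, 0.067]
tool_rot: [-0.572, 3.089, 0.0]
wrist_force: [-0.1, -0.6, -0.7]
gripper_width: 0.0401
```

Run:
```python
from cyc import *
s,im=fix((.4624,-.3045),.0195,110.8); cv2.imwrite('pics/w10.png',im[:,:,::-1])
```

```text
pos [ 0.4618 -0.3046  0.067 ] w 0.0401 shift [-0.0009 -0.0002  0.0792] yaw err 0.18
```

Request:
carry_out(delta_pos=[[-0.001, 0, 0.04], [0, 0, 0.029], [0, 0, 0.01], [0, 0, 0], [0, 0, 0], [0, 0, 0], [0, 0, 0], [0, 0, 0]], twist=[[0, 0, 0], [0, 0, 0], [0, 0, 0], [0, 0, 0], [0, 0, 0], [0, 0, 0], [0, 0, 0], [0, 0, 0]], claw=[0.08, 0.08, 0.08, 0.08, 1, 1, 1, 1])

```text
time: 29.58
position: [0.4619, -0.3049, 0.0192]
tool_rot: [-0.571, 3.089, 0.0]
wrist_force: [0.9, 0.6, 0.4]
gripper_width: 0.0125
```

Request:
carry_out(delta_pos=[[0, 0, 0], [0, 0, -0.04], [0, 0, -0.07], [0, 0, -0.07], [0, 0, -0.035], [0, 0, 0]], twist=[[0, 0, 0], [0, 0, 0], [0, 0, 0], [0, 0, 0], [0, 0, 0], [0, 0, 0]], claw=[1, 1, 1, 1, 1, 1])

```text
time: 30.32
position: [0.4627, -0.3054, 0.1498]
tool_rot: [-0.57, 3.086, -0.004]
wrist_force: [-0.4, 1.0, -1.0]
gripper_width: 0.0118
```

```bash
python3 -c "
from cyc import *
place('b',.045,.091)"
```

```text
[[-0.031,0.068,0],[-0.03,0.069,0],[-0.03,0.069,0],[-0.028,0.069,-0.001],[-0.027,0.07,0],[-0.026,0.07,0],[-0.025,0.071,0],[-0.024,0.071,0]] | [[0,0,0.014],[0,0,0.014],[0,0,0.014],[0,0,0.014],[0,0,0.014],[0,0,0.014],[0,0,0.014],[0,0,0.014]] | [1, 1, 1, 1, 1, 1, 1, 1]
[[-0.023,0.071,0],[-0.022,0.072,-0.001],[-0.021,0.072,0],[0,0,0],[0,0,0.033],[0,0,0.033],[0,0,0.033],[0,0,0]] | [[0,0,0.014],[0,0,0.014],[0,0,0.014],[0,0,0],[-0.001,0.001,-0.001],[-0.001,0.001,-0.001],[-0.001,0.001,-0.001],[0,0,0]] | [1, 1, 1, 1, 1, 1, 1, 1]
[[0,0,0],[0,0,0],[0,0,0],[0,0,-0.066],[0,0,-0.066]] | [[0.001,0,-0.001],[0,0,0],[0,0,0],[0,0,0],[0,0,0]] | [0.3, 0.3, 0.3, 0.3, 0.3]
```

Request:
carry_out(delta_pos=[[-0.031, 0.068, 0], [-0.03, 0.069, 0], [-0.03, 0.069, 0], [-0.028, 0.069, -0.001], [-0.027, 0.07, 0], [-0.026, 0.07, 0], [-0.025, 0.071, 0], [-0.024, 0.071, 0]], twist=[[0, 0, 0.014], [0, 0, 0.014], [0, 0, 0.014], [0, 0, 0.014], [0, 0, 0.014], [0, 0, 0.014], [0, 0, 0.014], [0, 0, 0.014]], claw=[1, 1, 1, 1, 1, 1, 1, 1])

```text
time: 31.32
position: [0.4837, 0.0554, 0.1473]
tool_rot: [0.387, -3.115, -0.0]
wrist_force: [-0.0, 0.4, 1.4]
gripper_width: 0.0121
```

Request:
carry_out(delta_pos=[[-0.023, 0.071, 0], [-0.022, 0.072, -0.001], [-0.021, 0.072, 0], [0, 0, 0], [0, 0, 0.033], [0, 0, 0.03], [0, 0, 0], [0, 0, 0]], twist=[[0, 0, 0.014], [0, 0, 0.014], [0, 0, 0.014], [0, 0, 0], [0, 0, 0], [0, 0, 0], [0, 0, 0], [0, 0, 0]], claw=[1, 1, 1, 1, 1, 1, 1, 1])

```text
time: 32.33
position: [0.4935, 0.1882, 0.1115]
tool_rot: [0.319, -3.125, 0.0]
wrist_force: [-0.5, -0.1, -0.2]
gripper_width: 0.012
```

Run:
```python
from cyc import *
s,im=fix(slot('b',.045),.091,101.9); cv2.imwrite('pics/w11.png',im[:,:,::-1])
```

```text
pos [0.4935 0.1882 0.1115] w 0.012 shift [-0.0019 -0.0008  0.0342] yaw err -0.25
```

View pics/w11.png

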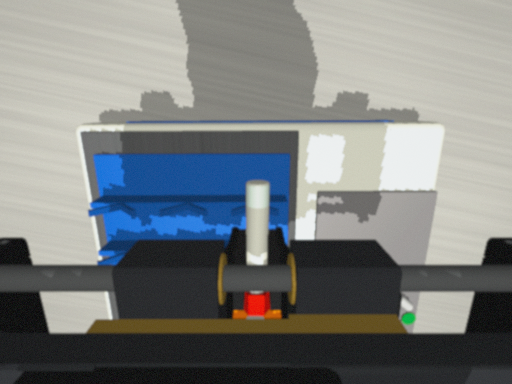

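Request:
carry_out(delta_pos=[[-0.002, -0.001, 0.017], [0, 0, 0.017], [0, 0, 0], [0, 0, 0], [0, 0, 0], [0, 0, 0]], twist=[[0, 0, 0], [0, 0, 0], [0, 0, 0], [0, 0, 0], [0, 0, 0], [0, 0, 0]], claw=[1, 1, 1, 0.3, 0.3, 0.3])

```text
time: 33.12
position: [0.4944, 0.1888, 0.0911]
tool_rot: [0.321, -3.125, -0.001]
wrist_force: [0.0, -0.4, 1.1]
gripper_width: 0.0286
```

Request:
carry_out(delta_pos=[[0, 0, -0.03], [0, 0, -0.05], [0, 0, -0.06], [0, 0, 0]], twist=[[0, 0, 0], [0, 0, 0], [0, 0, 0], [0, 0, 0]], claw=[0.3, 0.3, 0.3, 0.3])

```text
time: 33.62
position: [0.4964, 0.1895, 0.178]
tool_rot: [-0.32, 3.119, 0.003]
wrist_force: [0.7, 0.6, -0.7]
gripper_width: 0.0306
```

Run:
```python
from cyc import *
t=look(); k=min(t,key=lambda q:np.hypot(*(q[0]-[.597,-.388])));pick(k[0],k[1])
```

```text
px 192.0 138.0 c [0.6498 0.1363] ang 12.0 L 0.1101 37 139
px 154.0 143.0 c [0.6529 0.2357] ang 12.8 L 0.0649 36 68
px 405.0 175.0 c [ 0.5974 -0.3883] ang -15.9 L 0.0776 29 97
[[0.002,-0.081,0.009],[0,-0.082,0.009],[-0.005,-0.081,0.009],[-0.007,-0.081,0.01],[-0.01,-0.081,0.009],[-0.014,-0.08,0.009],[-0.017,-0.08,0.009],[-0.02,-0.079,0.009]] | [[0,0,0.038],[0,0,0.038],[0,0,0.038],[0,0,0.038],[0,0,0.038],[0,0,0.038],[0,0,0.038],[0,0,0.038]] | [0.08, 0.08, 0.08, 0.08, 0.08, 0.08, 0.08, 0.08]
[[-0.023,-0.078,0.009],[-0.027,-0.077,0.009],[-0.029,-0.076,0.01],[-0.032,-0.074,0.009],[0,0,0],[0,0,0],[0,0,0.038],[0,0,0.037]] | [[0,0,0.038],[0,0,0.038],[0,0,0.038],[0,0,0.038],[0,0,0],[0,0,0],[0,0,0.001],[0,0,0.001]] | [0.08, 0.08, 0.08, 0.08, 0.08, 0.08, 0.08, 0.08]
[[0,-0.001,0.038],[0,0,0.038],[0,0,0],[0,0,0],[0,0,0],[0,0,0],[0,0,0],[0,0,0]] | [[0,0,0.001],[0,0,0.001],[0,0,0],[0.002,0.002,0],[0,0,0],[0,0,0],[0,0,0],[0,0,0]] | [0.08, 0.08, 0.08, 1, 1, 1, 1, 1]
[[0,0,0],[0,0,-0.073],[0,0,-0.072],[0,0,-0.073],[0,0,0]] | [[0,0,0],[0,0,0],[0,0,0],[0,0,0],[0,0,0]] | [1, 1, 1, 1, 1]
```

Request:
carry_out(delta_pos=[[0.002, -0.081, 0.009], [0, -0.082, 0.009], [-0.005, -0.081, 0.009], [-0.007, -0.081, 0.01], [-0.01, -0.081, 0.009], [-0.014, -0.08, 0.009], [-0.017, -0.08, 0.009], [-0.02, -0.079, 0.009]], twist=[[0, 0, 0.038], [0, 0, 0.038], [0, 0, 0.038], [0, 0, 0.038], [0, 0, 0.038], [0, 0, 0.038], [0, 0, 0.038], [0, 0, 0.038]], claw=[0.08, 0.08, 0.08, 0.08, 0.08, 0.08, 0.08, 0.08])

```text
time: 34.67
position: [0.5618, -0.1976, 0.1297]
tool_rot: [-0.181, -3.134, -0.001]
wrist_force: [1.0, 0.0, 0.5]
gripper_width: 0.0399
```

Request:
carry_out(delta_pos=[[-0.023, -0.078, 0.009], [-0.027, -0.077, 0.009], [-0.029, -0.076, 0.01], [-0.032, -0.074, 0.009], [0, 0, 0.03], [0, 0, 0.04], [0, 0, 0], [0, 0, 0]], twist=[[0, 0, 0.038], [0, 0, 0.038], [0, 0, 0.038], [0, 0, 0.038], [0, 0, 0], [0, 0, 0], [0, 0, 0], [0, 0, 0]], claw=[0.08, 0.08, 0.08, 0.08, 0.08, 0.08, 0.08, 0.08])

```text
time: 35.67
position: [0.5967, -0.3876, 0.0671]
tool_rot: [-0.426, -3.112, -0.001]
wrist_force: [-0.6, 0.0, 0.8]
gripper_width: 0.0398
```

Run:
```python
from cyc import *
s,im=fix((.5974,-.3883),.0195,73.8); cv2.imwrite('pics/w12.png',im[:,:,::-1])
```

```text
pos [ 0.5967 -0.3876  0.0671] w 0.0398 shift [-0.0014 -0.0009  0.0793] yaw err 0.59
```

Request:
carry_out(delta_pos=[[-0.001, -0.001, 0.04], [0, 0, 0.029], [0, 0, 0.01], [0, 0, 0], [0, 0, 0], [0, 0, 0], [0, 0, 0], [0, 0, 0]], twist=[[0, 0, 0.01], [0, 0, 0], [0, 0, 0], [0, 0, 0], [0, 0, 0], [0, 0, 0], [0, 0, 0], [0, 0, 0]], claw=[0.08, 0.08, 0.08, 0.08, 1, 1, 1, 1])

```text
time: 36.72
position: [0.597, -0.3893, 0.0199]
tool_rot: [0.445, 3.11, 0.0]
wrist_force: [-0.5, 0.6, 0.4]
gripper_width: 0.0116
```

Request:
carry_out(delta_pos=[[0, 0, 0], [0, 0, -0.04], [0, 0, -0.07], [0, 0, -0.07], [0, 0, -0.035], [0, 0, 0]], twist=[[0, 0, 0], [0, 0, 0], [0, 0, 0], [0, 0, 0], [0, 0, 0], [0, 0, 0]], claw=[1, 1, 1, 1, 1, 1])

```text
time: 37.48
position: [0.5975, -0.3897, 0.1501]
tool_rot: [0.444, 3.107, -0.002]
wrist_force: [0.2, -0.4, 0.0]
gripper_width: 0.0119
```

```bash
python3 -c "
from cyc import *
place('b',-.045,.091)"
```

```text
[[0.03,0.062,0],[0.028,0.063,0],[0.025,0.064,0],[0.023,0.066,0],[0.019,0.066,-0.001],[0.018,0.067,0],[0.014,0.067,0],[0.011,0.068,0]] | [[0,0,-0.039],[0,0,-0.039],[0,0,-0.039],[0,0,-0.039],[0,0,-0.039],[0,0,-0.039],[0,0,-0.039],[0,0,-0.039]] | [1, 1, 1, 1, 1, 1, 1, 1]
[[0.009,0.069,0],[0.006,0.068,0],[0.003,0.069,0],[0.001,0.069,0],[0,0,0],[0,0,0.033],[0,0,0.032],[0,0,0.033]] | [[0,0,-0.039],[0,0,-0.039],[0,0,-0.039],[0,0,-0.039],[0,0,0],[-0.001,0.001,-0.001],[-0.001,0.001,-0.001],[-0.001,0.001,-0.001]] | [1, 1, 1, 1, 1, 1, 1, 1]
[[0,0,0],[0,0,0],[0,0,0],[0,0,0],[0,0,-0.066],[0,0,-0.066]] | [[0,0,0],[0.001,-0.001,0.001],[0,0,0],[0,0,0],[0,0,0],[0,0,0]] | [1, 0.3, 0.3, 0.3, 0.3, 0.3]
```

Request:
carry_out(delta_pos=[[0.03, 0.062, 0], [0.028, 0.063, 0], [0.025, 0.064, 0], [0.023, 0.066, 0], [0.019, 0.066, -0.001], [0.018, 0.067, 0], [0.014, 0.067, 0], [0.011, 0.068, 0]], twist=[[0, 0, -0.039], [0, 0, -0.039], [0, 0, -0.039], [0, 0, -0.039], [0, 0, -0.039], [0, 0, -0.039], [0, 0, -0.039], [0, 0, -0.039]], claw=[1, 1, 1, 1, 1, 1, 1, 1])

```text
time: 38.48
position: [0.5393, -0.0614, 0.1473]
tool_rot: [0.069, -3.137, -0.001]
wrist_force: [-0.1, 0.7, -0.7]
gripper_width: 0.0118
```

Request:
carry_out(delta_pos=[[0.009, 0.069, 0], [0.006, 0.068, 0], [0.003, 0.069, 0], [0.001, 0.069, 0], [0, 0, 0.033], [0, 0, 0.03], [0, 0, 0], [0, 0, 0]], twist=[[0, 0, -0.039], [0, 0, -0.039], [0, 0, -0.039], [0, 0, -0.039], [0, 0, 0], [0, 0, 0], [0, 0, 0], [0, 0, 0]], claw=[1, 1, 1, 1, 1, 1, 1, 1])

```text
time: 39.48
position: [0.5122, 0.1, 0.1112]
tool_rot: [0.323, -3.124, -0.0]
wrist_force: [1.0, -0.2, 0.6]
gripper_width: 0.012
```

Run:
```python
from cyc import *
s,im=fix(slot('b',-.045),.091,101.9); cv2.imwrite('pics/w13.png',im[:,:,::-1])
a=cv2.imread('pics/w12.png')
cv2.imwrite('pics/w123.png',np.hstack([a[:,:,:][60:340,60:450],im[60:340,60:450,::-1]]))
```

```text
pos [0.5122 0.1    0.1112] w 0.012 shift [-0.0017 -0.0005  0.0336] yaw err -0.1
```

View pics/w123.png

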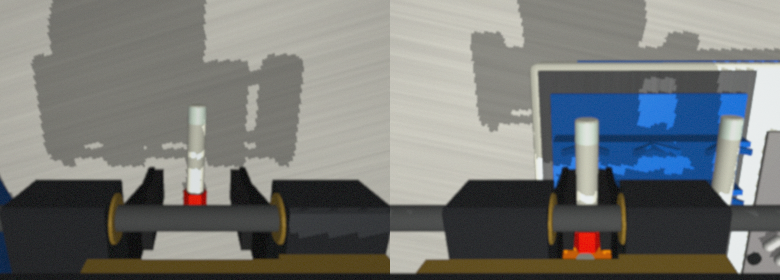

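Request:
carry_out(delta_pos=[[-0.002, 0, 0.017], [0, 0, 0.017], [0, 0, 0], [0, 0, 0], [0, 0, 0], [0, 0, 0]], twist=[[0, 0, 0], [0, 0, 0], [0, 0, 0], [0, 0, 0], [0, 0, 0], [0, 0, 0]], claw=[1, 1, 1, 0.3, 0.3, 0.3])

```text
time: 40.28
position: [0.5134, 0.1007, 0.091]
tool_rot: [0.324, -3.124, -0.001]
wrist_force: [0.0, 1.2, 0.6]
gripper_width: 0.0289
```

Request:
carry_out(delta_pos=[[0, 0, -0.03], [0, 0, -0.05], [0, 0, -0.07], [0, 0, -0.03], [0, 0, 0]], twist=[[0, 0, 0], [0, 0, 0], [0, 0, 0], [0, 0, 0], [0, 0, 0]], claw=[0.3, 0.3, 0.3, 0.3, 0.3])

```text
time: 40.9
position: [0.5144, 0.1008, 0.2005]
tool_rot: [-0.323, 3.122, 0.001]
wrist_force: [0.0, 0.0, -0.5]
gripper_width: 0.0304
```

Run:
```python
from cyc import *
plan([(.534,.2893,.2,102.2,0,2)])
```

```text
[[-0.019,0.06,0],[-0.02,0.06,0],[-0.019,0.06,0.001],[-0.019,0.061,0],[-0.02,0.06,0],[0,0,0],[0,0,0]] | [[0,0.001,-0.001],[0,0.001,-0.001],[0,0.001,-0.001],[0,0.001,-0.001],[0,0.001,-0.001],[0,0,0],[0,0,0]] | [0, 0, 0, 0, 0, 0, 0]
```

Request:
carry_out(delta_pos=[[-0.019, 0.06, 0], [-0.02, 0.06, 0], [-0.019, 0.06, 0], [-0.019, 0.061, 0], [-0.02, 0.06, 0], [0, 0, 0], [0, 0, 0]], twist=[[0, 0, 0], [0, 0, 0], [0, 0, 0], [0, 0, 0], [0, 0, 0], [0, 0, 0], [0, 0, 0]], claw=[0, 0, 0, 0, 0, 0, 0])

```text
time: 41.78
position: [0.5332, 0.2879, 0.1978]
tool_rot: [0.322, -3.123, 0.003]
wrist_force: [0.8, -0.1, 0.1]
gripper_width: 0.0434
```

Run:
```python
from cyc import *
s,im=fix((.5345,.2893),.0795,102.2); cv2.imwrite('pics/w14.png',im[:,:,::-1])
s,t=cap('top','top9.png'); tubes(t,'top')
w=cv2.resize(t[120:260,90:450,::-1],None,fx=2.2,fy=2.2,interpolation=cv2.INTER_CUBIC)
a=np.zeros((270,w.shape[1],3),np.uint8); a[:,:420]=cv2.resize(im[60:240,100:380,::-1],(420,270))
cv2.imwrite('pics/chk.png',np.vstack([w,a]))
```

```text
pos [0.5332 0.2879 0.1978] w 0.0434 shift [-0.0031  0.0021  0.1971] yaw err -0.41
px 192.0 138.0 c [0.65   0.1365] ang 11.8 L 0.1098 37 127
px 154.0 143.0 c [0.6301 0.2314] ang 11.8 L 0.1113 36 123
px 178.0 176.0 c [0.6407 0.1842] ang -167.3 L 0.1123 35 105
px 199.0 190.0 c [0.526  0.1107] ang 10.8 L 0.0821 24 95
```

View pics/chk.png

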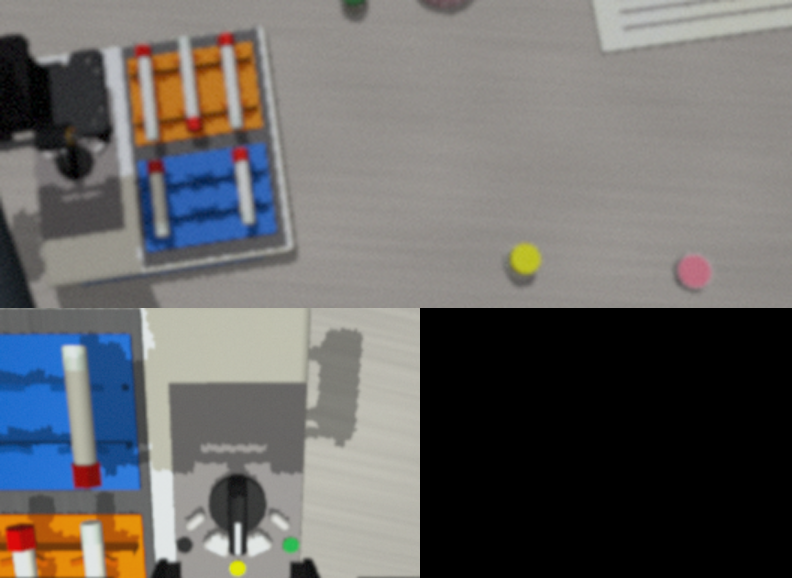

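Run:
```python
from cyc import *
t=cv2.imread('pics/top9.png')[:,:,::-1].copy()
for c,a,L in tubes(t,'top',z=.0795,verbose=False): print(((c-B)@X*1e3).round(1),((c-B)@Y*1e3).round(1),L)
```

```text
118.6 -44.6 0.1024165027143682
118.7 45.8 0.10386128887368895
119.3 0.7 0.10476596483074019
0.4 -44.3 0.07661045538045691
```

Request:
carry_out(delta_pos=[[-0.003, 0.002, 0.067], [0, 0, 0.067], [0, 0, 0.04], [0, 0, 0.022], [0, 0, 0], [0, 0, 0], [0, 0, 0], [0, 0, 0]], twist=[[0, 0, 0], [0, 0, 0], [0, 0, 0], [0, 0, 0], [0, 0, 0], [0, 0, 0], [0, 0, 0], [0, 0, 0]], claw=[0, 0, 0, 0, 0, 1, 1, 1], force=30)

```text
time: 42.88
position: [0.5356, 0.2909, 0.0824]
tool_rot: [-0.323, 3.124, 0.001]
wrist_force: [-0.8, 0.8, 0.2]
gripper_width: 0.0212
```

Request:
carry_out(delta_pos=[[0, 0, 0], [0, 0, 0], [0, 0, -0.008], [0, 0, -0.008], [0, 0, -0.007], [0, 0, 0], [0, 0, 0]], twist=[[0, 0, 0], [0, 0, 0], [0, 0, 0], [0, 0, 0], [0, 0, 0], [0, 0, 0], [0, 0, 0]], claw=[1, 1, 1, 1, 1, 1, 1])

```text
time: 43.75
position: [0.5355, 0.2898, 0.0951]
tool_rot: [0.323, -3.125, 0.001]
wrist_force: [4.9, -2.2, -7.8]
gripper_width: 0.0118
```

Request:
carry_out(delta_pos=[[0, 0, -0.003], [0, 0, 0], [0, 0, 0]], twist=[[0, 0, 0], [0, 0, 0], [0, 0, 0]], claw=[1, 1, 1])

```text
time: 44.12
position: [0.5355, 0.2898, 0.0968]
tool_rot: [0.323, -3.125, 0.002]
wrist_force: [3.5, -2.0, -8.3]
gripper_width: 0.0116
```

Request:
carry_out(delta_pos=[[0, 0, 0], [0, 0, 0], [0, 0, 0], [0, 0, 0], [0, 0, 0], [0, 0, 0], [0, 0, 0], [0, 0, 0]], twist=[[0, 0, -0.14], [0, 0, -0.14], [0, 0, -0.14], [0, 0, -0.14], [0, 0, -0.14], [0, 0, -0.14], [0, 0, 0], [0, 0, 0]], claw=[1, 1, 1, 1, 1, 1, 1, 1])

```text
time: 45.12
position: [0.535, 0.2904, 0.0969]
tool_rot: [1.62, -2.691, -0.0]
wrist_force: [4.1, -1.7, -9.2]
gripper_width: 0.0117
```

Run:
```python
from h import *
s=arm.observe(); print(s['position'],yaw(s),s['wrist_force'],s['wrist_torque'],s['gripper_width'])
```

```text
[0.53501675 0.29041936 0.09690325] 152.08542667983104 [ 4.05235922 -1.72443248 -9.22006166] [-0.2221353  -0.73977071  0.03140469] 0.011732464260013217
```

Good; lower, release, and rise.

Request:
carry_out(delta_pos=[[0, 0, 0.007], [0, 0, 0.007], [0, 0, 0.007], [0, 0, 0.005], [0, 0, 0], [0, 0, 0], [0, 0, 0], [0, 0, 0]], twist=[[0, 0, 0], [0, 0, 0], [0, 0, 0], [0, 0, 0], [0, 0, 0], [0, 0, 0], [0, 0, 0], [0, 0, 0]], claw=[1, 1, 1, 1, 1, 1, 0, 0])

```text
time: 46.12
position: [0.5352, 0.2926, 0.0823]
tool_rot: [-1.623, 2.687, 0.003]
wrist_force: [-0.1, 1.1, -0.3]
gripper_width: 0.0245
```

Request:
carry_out(delta_pos=[[0, 0, 0], [0, 0, -0.05], [0, 0, -0.07], [0, 0, -0.08], [0, 0, 0], [0, 0, 0]], twist=[[0, 0, 0], [0, 0, 0], [0, 0, 0], [0, 0, 0], [0, 0, 0], [0, 0, 0]], claw=[0, 0, 0, 0, 0, 0])

```text
time: 46.88
position: [0.5349, 0.2906, 0.2013]
tool_rot: [1.623, -2.69, -0.0]
wrist_force: [0.1, -0.7, -0.7]
gripper_width: 0.0436
```

Run:
```python
from h import *
s,im=cap('wrist'); s,t=cap('top'); s,c=cap('scene')
a=cv2.resize(im[60:240,120:390,::-1],(450,300)); b=cv2.resize(c[90:240,190:380,::-1],(350,300)); w=cv2.resize(t[100:320,90:440,::-1],(450,283))
o=np.zeros((583,800,3),np.uint8); o[:300,:450]=a;o[:300,450:]=b;o[300:,:450]=w
cv2.imwrite('pics/fin.png',o)
```

```text
(no output)
```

View pics/fin.png

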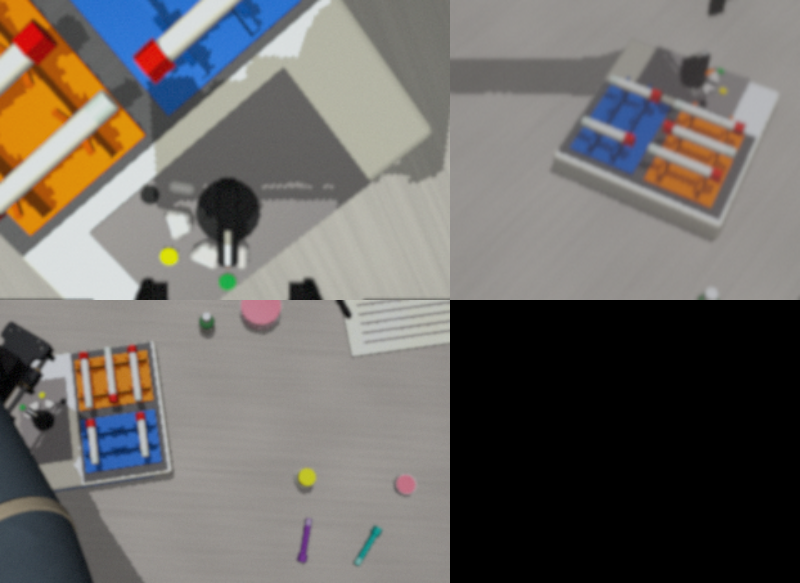

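```bash
python3 -c "
from h import *
print(order.job_done())"
```

```text
the job is handed in; nothing more can be done
None
```

The job is handed in. I turned the selector from off to load, put all five red-capped tubes in the racks, then turned the selector to run. It took about 47 s of the 210 s allowed, and no tube was dropped or needed a second try.

- **Tubes:** five were on the bench. The three long ones are in the orange rack and the two short ones are in the blue rack, one to a notch. In the top view, four of them measured about 2 mm or less off centre. The detection missed the fifth, a short tube in the blue rack, so I checked that one only by eye; it looked properly seated.
- **Selector:** the last pictures show the pin pointing at the green dot. I took no height reading of the knob after letting go. Its disc looked the same size as at the start and the wrist force fell to about zero, so I take it to be down in its notch.
- **Bystanders:** the petri dish, jar, vial, dish stack and the purple and turquoise look-alikes appear where they were in the last top view. I did not measure their positions.

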